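# Find the high spot of a bruised pulley on the run-out gauge

### The job

This flanged belt pulley was dropped and now has a raised bruise on the running surface in its groove, somewhere on the side of the yellow paint dab. Lift it by its hub, set it flat on the plate of the bench run-out gauge, slide it in between anvil and plunger up to the back stop, and turn it gently against the sprung plunger, never driving the plunger to the end of its travel, until you have found the high spot. Leave the pulley resting against the anvil with its high spot at the plunger's tip, so that I can mark and dress it, and leave the things round about alone.

Things in the scene. Friction and masses are not known exactly. Their poses are not given: they have to be found in the camera images.
- pulley_mid (a point): Loose aluminium belt pulley, about 0.44 kg, hub upwards; point on its axis half-way up, 34 mm above its underside, z up, x towards the yellow dab. Two true round flanges, 108 mm diameter, at 0 to 5 and 21 to 26 mm above the underside; between them the groove, its running surface 45 mm from the axis all round but for one smooth bruise, hidden by the flanges, that rises to 49 mm.
- pulley_hub (a point): The pulley's plain round hub, 34 mm diameter, from 26 to 68 mm above the pulley's underside: the place to grip. Point on the axis, 49 mm above the underside, axes as pulley_mid.
- pulley_dab (a point): Yellow paint dab brushed over the pulley's upper flange and web; point on the flange, 50 mm from the axis. The crest of the bruise lies anywhere within 1.15 rad (66 degrees) either side of the dab's direction; nothing visible tells where. The bruise rises smoothly over about 28 degrees either side of its crest.
- gauge: Bench run-out gauge, fixed, with a new place and heading each time. Origin on the bench below the seat centre, z up. Flat plate, top at z = 14 mm, x from -160 to 80 mm, y from -74 to 82 mm. A pulley whose flanges touch anvil (+y side) and back stop (+x side) has its axis at x = 0, y = 0. Pulleys are slid in along the plate from the open -x end; friction there is about 0.45.
- gauge_load (a point): Point on the plate's top at the free loading end, 100 mm from the seat centre towards -x: a pulley stood here is clear of anvil and plunger; from here it slides straight along the gauge's +x into the seat. Axes as the gauge.
- gauge_anvil (a point): Middle of the anvil's flat face: 54 mm from the seat centre at the gauge's +y side, facing -y, 60 mm long, 27 mm tall above the plate, rigid.
- gauge_stop (a point): Top of the back stop, a rigid dowel of 12 mm diameter, 27 mm tall above the plate, its axis 60 mm from the seat centre at the gauge's +x side.
- plunger: Sprung plunger: 6 mm pin with a ball tip of 8 mm diameter, 13 mm above the plate (mid-groove), on the gauge's -y side, pointing along +y at the seat centre. Point = foremost point of the tip; free, it is 41 mm from the seat centre. A seated pulley pushes it in 3.5 mm, 7 mm on the crest. Spring: 1.8 N plus 1.2 N per mm; travel 14 mm, then a hard end. It can be pushed aside by a pulley sliding in.
- gauge_dial (a point): Centre of the indicator's dial, 57 mm diameter, face up, 24 mm above the plate, 116 mm from the seat centre towards the gauge's -y. The red needle points to +y with the plunger free and turns 18 degrees clockwise from above per mm pushed in. Its bracket (26 mm wide and tall) begins 69 mm from the seat centre. Do not touch.
- file_flat: Bystander: flat file with wooden handle, 280 mm long, lying in front of the toolbox; origin below its middle.
- marker: Bystander: white and green marker pen, 135 mm long, 16 mm thick; origin below its middle.
- pine_block: Bystander: pine packing block, 76 x 118 x 38 mm; origin below its middle.
- masking_tape: Bystander: roll of masking tape, 104 mm diameter, 25 mm tall; origin below its middle.
- steel_box: Closed grey steel toolbox, fixed, 177 x 306 mm, 135 mm tall, origin below its middle, between the pulley's place and the gauge: carry the pulley round its front or high over it.

How it is judged:
On the way:
1. the pulley stands flat on the gauge's plate, slid in up to the back stop (axis within 8 mm of the seat centre), and presses on the plunger (horizontal distance between pulley_mid and gauge below 0.008 m and z of pulley_mid in the frame of gauge below 0.052 m and contact force between plunger and pulley above 1 N), for 0.2 s.
At the end, for the whole second after the job is handed in: The pulley stands at rest, flat on the plate, against the anvil (axis within 2 mm of the seat centre across, 7 mm along), pressing on the plunger, turned so that the tip is held at least 47.5 mm from its axis (under the spring it reads about 48.1 on the crest, 44.4 elsewhere): about 10 degrees (horizontal distance between plunger and pulley_mid above 0.0475 m and contact force between plunger and pulley above 3 N and x of pulley_mid in the frame of gauge between -0.007 and 0.003 m and y of pulley_mid in the frame of gauge between -0.002 and 0.002 m and z of pulley_mid in the frame of gauge between 0.046 and 0.05 m and angle between pulley_mid's own z axis and vertical below 0.05 rad and linear speed of pulley below 0.01 m/s); the robot touches nothing.
It fails at once if the plunger is pushed with more than 20 N (it is at the end of its travel) (contact force between plunger and anything else above 20 N).
It fails at once if the pulley is pressed on the plate, anvil or back stop with more than 70 N (contact force between pulley and gauge above 70 N).
It fails at once if the file, the pine block, the marker or the masking tape is moved by more than 30 mm (distance of any of file_flat, pine_block, marker, masking_tape from where it was at the start of the episode above 0.03 m).
It also fails if it takes over 72 s, if anything falls off the work surface, if the arm or the gripper's body presses on something with over 40 N, if the wrist force passes 120 N, or if a joint passes its speed limit or range.

### The arm

A 7-joint arm with a two-finger parallel gripper is mounted at the origin on a cart in front of the work surface, level with it; the furniture and walls round the work are solid. World frame = base frame: x ahead of the robot, y to its left, z up, the work surface at z = 0. Lengths are in m, angles in rad, forces in N, time in s.
With the tool pointing down it reaches from about 0.425 to 0.875 m from the base axis. Payload 8.4 kg.
Tool frame: the origin (TCP) lies midway between the tips of the shut fingers; the grasp point (between the pads) lies 19 mm behind it; z points along the fingers, y is the direction in which the jaws open and shut (so a half turn about z gives the same grasp; the last joint's range is limited). The gripper opens to 85 mm and grips with 20 to 120 N. Pads are 22 mm wide; open, the fingers measure 114 mm over their backs; the gripper's body (76 mm by 85 mm) begins 54 mm behind the grasp point. The pads swing forward as they close: fully open they stand 13 mm farther back than shut.
Start: joints at [-1.252, 0.333, 0.04, 1.465, -0.013, 1.343, -0.059], TCP at [0.264, 0.594, 0.196] pointing down, gripper open.
Joint ranges: [-2.58, 2.58], [-0.38, 2.09], [-1.3, 1.39], [0.25, 2.4], [-1.5, 4.64], [0.08, 2.09], [-2.65, 2.65]. Speed limits (rad/s): [2.22, 2.22, 2.79, 2.79, 3.14, 3.14, 3.14].

### API

Orientations are given as a unit quaternion [x, y, z, w].
In Python, from plant import env gives the robot as it stands. The module is installed in compiled form; this text tells all that it offers.
- The arm moves only by the tool carry_out, never from a script. Its argument "commands" is a list that holds one entry, the list of rows, each a list of 7 numbers: the shift along the tool's x, y, z in units of 40 mm (1.0 is 40 mm), then the turn, a rotation vector about the tool's x, y, z in units of 8 degrees (1.0 is 8 degrees), then the closure, from -1 (fully open) to 1 (shut). In form: [[[tx, ty, tz, ax, ay, az, grip], ...]]. A call has 1 to 5 rows; each row is the pose to reach, as a shift and turn from the pose measured when the call began, along the tool's axes at that moment; what a row does not reach only later rows make up. A row lasts 1/10 s, in which the tool goes at most 50 mm and 8.59 degrees, less where a joint would pass 70% of its speed; a pose out of reach is approached as far as the arm can. A call with a gripper value outside its range is refused whole. The fingers move at their own pace and stop on an object; "grip_force" is the grip in N (left out, the last holds). Time passes only in rows, so rows that repeat a pose let the fingers close. It gives the time, the measured TCP pose, the force and the opening at its end, in the units of the state.
- env.observe(): the state, without advancing time (a new reading comes with each control period).
- env.read_camera(name): name is "side" or "top"; returns the picture (420x560x3 uint8, red, green, blue); there is no depth.
- env.calibration(name): a dict with "fx", "fy", "cx", "cy" (pixels), "extrinsics" (4x4, takes a point from camera to world coordinates). Camera axes: x right, y up, looking along -z (the intrinsics and any distortion apply to the point x, -y, -z); pixel columns grow to the right and rows downward; lengths in m; the calibration is good to about 2 mm. A picture is of the moment at which its call begins. calibration takes no time and is no camera call.
- env.close_job(): hands the job in, once; it reports no verdict.
The state is a dict: "time": time; "joint_pos": joint angles; "dq": joint speeds; "effort": joint torques, N m; "tcp_pos": TCP position; "orientation": TCP orientation; "ft_force": force on the tool from outside, world axes, zero at the start; "moment": the same for the moment, N m; "gripper_width": finger opening in m.
Only numpy, scipy, OpenCV 4.12 (cv2) and the standard library are available. Lean on these libraries where they do the work, as an engineer would, in place of code of your own. Each camera call takes 0.05 s, during which the arm holds its last target.

## Working session

There is one attempt and no reset: what is moved stays moved. The work goes in short steps, Python scripts to look and compute and a tool call to move; the robot and the scene stay as the last step left them, time stands still between calls to the robot, and variables do not carry over. Pictures are saved under pics/ and viewed, and the job is handed in when it is done.

Besides the shell and the picture viewer there is one more tool, called in YAML: its name, and indented under it one key for each argument. carry_out: Moves the arm, as the interface text tells. Its arguments: {"type":"object","properties":{"commands":{"type":"array","items":{"type":"array","items":{"type":"array","items":{"type":"number"}}}},"grip_force":{"type":"number"}},"required":["commands"]}

```bash
ls; mkdir -p pics; python3 - <<'E'
from plant import env
import cv2
print(env.observe())
for n in("side","top"):
    c=env.calibration(n);print(n,c)
    cv2.imwrite(f"pics/{n}0.png",env.read_camera(n)[:,:,::-1])
E
```

```text
pics
{'time': 0.0, 'joint_pos': array([-1.25220527,  0.33389348,  0.03985846,  1.4662567 , -0.01338987,
        1.34325521, -0.05848155]), 'dq': array([-1.87057316e-03, -2.55059040e-05,  6.63331027e-04, -9.44196920e-05,
        5.50310358e-04,  1.23544796e-03,  1.91381907e-04]), 'effort': array([-4.74228545e-04, -6.58566856e+01,  1.36546221e+00, -4.05556440e+01,
        1.68812909e-02,  1.26693951e-02,  9.36644341e-06]), 'tcp_pos': array([0.26355801, 0.59363642, 0.19543947]), 'orientation': array([ 2.07370601e-01,  9.78262151e-01, -7.66179778e-04, -1.06275759e-04]), 'ft_force': array([ 0.03820534, -0.51682869, -0.18131423]), 'moment': array([-0.0431671 ,  0.02367796, -0.00520348]), 'gripper_width': 0.08524643717194891}
side {'fx': 446.40365472528543, 'fy': 446.40365472528543, 'cx': 273.1472445899336, 'cy': 210.65928620117924, 'extrinsics': array([[ 0.93169945,  0.19779534, -0.30465248,  0.11220571],
       [-0.36313514,  0.48803894, -0.79369444, -0.99601195],
       [-0.00830679,  0.8501147 ,  0.52653205,  0.7724149 ],
       [ 0.        ,  0.        ,  0.        ,  1.        ]])}
top {'fx': 498.21438942031085, 'fy': 498.21438942031085, 'cx': 275.39743523934254, 'cy': 218.03602343199617, 'extrinsics': array([[-0.0196582 ,  0.98165705, -0.18963912,  0.25426058],
       [-0.99972556, -0.01688249,  0.01624131,  0.05582932],
       [ 0.01274181,  0.18990635,  0.98171952,  1.46340071],
       [ 0.        ,  0.        ,  0.        ,  1.        ]])}
```

View pics/top0.png

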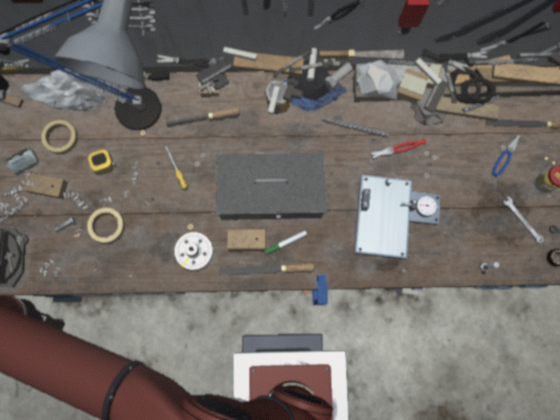

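View pics/side0.png

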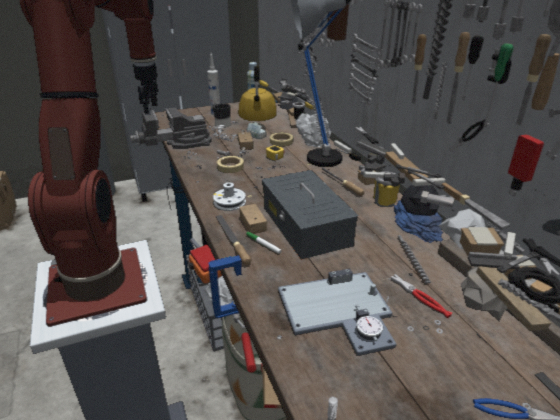

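```bash
cat > h.py <<'E'
from plant import env
import numpy as np,cv2
def cal(n):
    c=env.calibration(n); return c
def ray(n,u,v,z):
    c=cal(n);E=c["extrinsics"]
    d=np.array([(u-c["cx"])/c["fx"],-(v-c["cy"])/c["fy"],-1.0])
    d=E[:3,:3]@d;o=E[:3,3]
    return o+d*(z-o[2])/d[2]
def proj(n,p):
    c=cal(n);E=c["extrinsics"]
    q=E[:3,:3].T@(np.asarray(p,float)-E[:3,3])
    return np.array([c["cx"]+c["fx"]*q[0]/-q[2],c["cy"]+c["fy"]*-q[1]/-q[2]])
E
python3 - <<'E'
import cv2
t=cv2.imread("pics/top0.png")
def crop(i,x,y,w,h,s,n): cv2.imwrite(n,cv2.resize(i[y:y+h,x:x+w],None,fx=s,fy=s,interpolation=cv2.INTER_CUBIC))
crop(t,345,165,100,100,6,"pics/c_g.png")
crop(t,150,215,100,75,8,"pics/c_p.png")
s=cv2.imread("pics/side0.png")
crop(s,270,255,133,100,6,"pics/c_gs.png")
E
```

```text
(no output)
```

View pics/c_g.png

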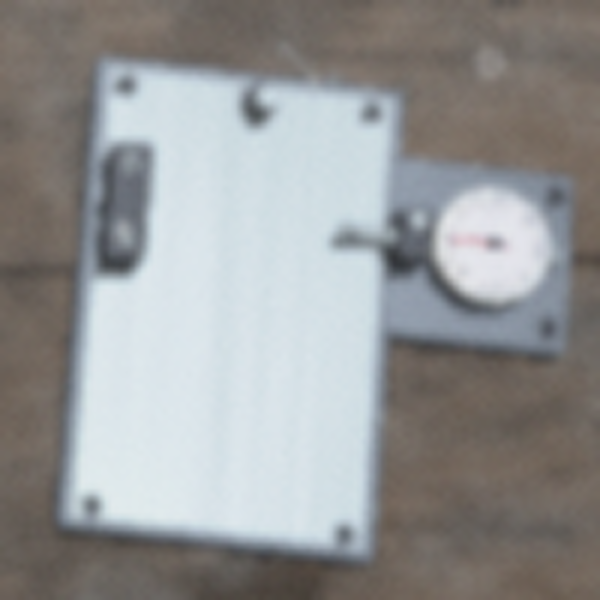

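View pics/c_p.png

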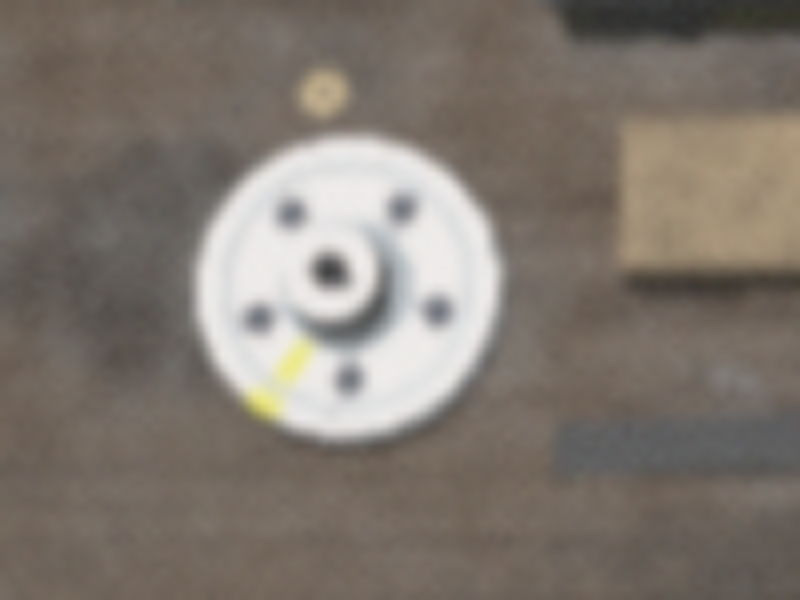

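View pics/c_gs.png

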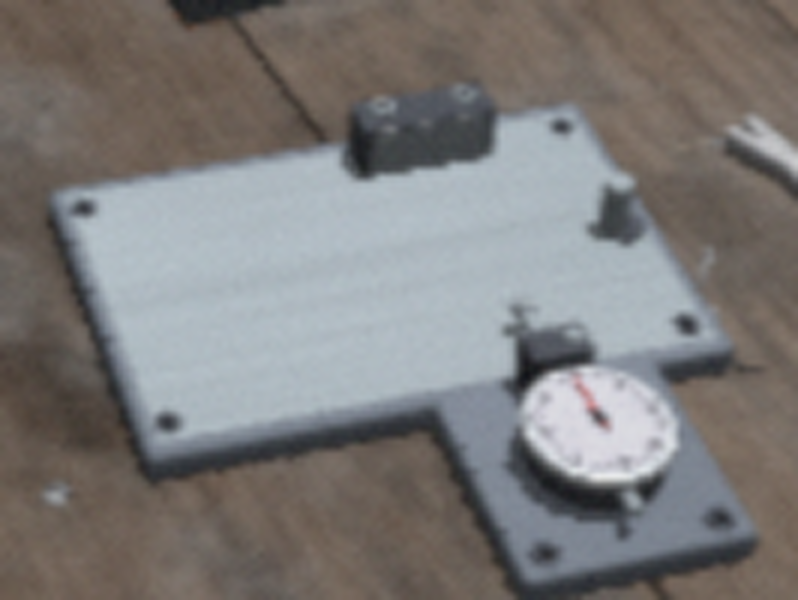

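```bash
cat > m.py <<'E'
from h import *
from scipy.optimize import least_squares
def un(a,o,s): return (np.array(a,float)+.5)/s-.5+np.array(o)
G=np.array([[80,82,14],[80,-74,14],[-160,-74,14],[-160,82,14]])/1e3
T=un([[105,65],[402,95],[370,552],[65,520]],(345,165),6)
S=un([[575,108],[729,347],[149,455],[58,204]],(270,255),6)
def tf(p,g):
    c,s=np.cos(p[2]),np.sin(p[2]);R=np.array([[c,-s,0],[s,c,0],[0,0,1]])
    return (R@np.asarray(g,float).T).T+np.array([p[0],p[1],0])
def res(p,w=(1,1)):
    W=tf(p,G);r=[]
    for a,b in zip(W,T): r+=list(w[0]*(proj("top",a)-b))
    for a,b in zip(W,S): r+=list(w[1]*(proj("side",a)-b))
    return r
if __name__=="__main__":
    for w in((1,1),(1,0),(0,1)):
        f=least_squares(res,[.5,-.2,0],args=(w,));print(w,f.x.round(4),np.round(f.fun,1))
    f=least_squares(res,[.5,-.2,0])
    c=un([[500,240],[250,107]],(345,165),6)
    for n in("top","side"):
        for g in ([0,-.116,.038],[.06,0,.041],[0,-.041,.027],[0,.054,.041]): print(n,g,proj(n,tf(f.x,[g])[0]))
    # pulley: flange circle
    im=cv2.imread("pics/top0.png")
    m=(im.min(2)>150).astype(np.uint8); m[:,:160]=0;m[:,235:]=0;m[:215]=0;m[290:]=0
    y=((im[...,0]<im[...,2]*.7)&(im[...,2]>150)&(im[...,1]>150));
    ys,xs=np.nonzero(y[215:290,160:235]);print("dab px",xs.mean()+160,ys.mean()+215,len(xs))
    print("edge fl",[ray("top",*un(a,(150,215),8),.026).round(4) for a in([197,285],[500,285],[345,135],[345,438])])
    print("hub",ray("top",*un([332,271],(150,215),8),.068))
    print("dab outer",ray("top",*un([265,402],(150,215),8),.026))
E
python3 m.py
```

```text
(1, 1) [ 0.5761 -0.2998 -0.134 ] [-1.2 -1.7  0.7 -0.9  1.   1.7 -1.2  0.9  0.3 -0.9  1.7  0.7 -0.   1.5
 -1.8 -1.9]
(1, 0) [ 0.5762 -0.3003 -0.134 ] [-1.  -1.8  0.9 -0.9  1.2  1.6 -1.   0.8  0.  -0.   0.   0.   0.   0.
 -0.  -0. ]
(0, 1) [ 0.5761 -0.2993 -0.134 ] [-0.  -0.   0.  -0.   0.   0.  -0.   0.   0.3 -1.   1.6  0.6 -0.1  1.4
 -1.9 -2.1]
top [0, -0.116, 0.038] [427.15483107 205.13107691]
top [0.06, 0, 0.041] [389.56622675 180.77073444]
top [0, -0.041, 0.027] [400.787669   203.04102548]
top [0, 0.054, 0.041] [369.82825614 198.30458844]
side [0, -0.116, 0.038] [369.6109739  324.89603553]
side [0.06, 0, 0.041] [372.90288007 285.30835303]
side [0, -0.041, 0.027] [355.94345216 305.27268595]
side [0, 0.054, 0.041] [341.76518024 275.29713678]
dab px 183.875 263.125 16
edge fl [array([0.4422, 0.3269, 0.026 ]), array([0.4402, 0.2174, 0.026 ]), array([0.4963, 0.2741, 0.026 ]), array([0.3859, 0.2728, 0.026 ])]
hub [0.44078579 0.27172364 0.068     ]
dab outer [0.39934792 0.3016947  0.026     ]
```

```bash
cat > go.py <<'E'
import sys
from h import *
from scipy.spatial.transform import Rotation as R
def pose():
    o=env.observe(); return o,np.array(o["tcp_pos"]),R.from_quat(o["orientation"])
def tgt(psi): # tool down, tool x at angle psi (deg)
    return R.from_euler("z",psi,degrees=True)*R.from_euler("x",180,degrees=True)
def show():
    o,p,r=pose();x=r.as_matrix()[:,0]
    print("t",round(o["time"],2),"tcp",p.round(4),"psi",np.degrees(np.arctan2(x[1],x[0])).round(2),"tilt",np.degrees(np.arccos(-r.as_matrix()[2,2])).round(2),"F",np.round(o["ft_force"],1),"M",np.round(o["moment"],2),"w",round(o["gripper_width"],4),"q7",round(o["joint_pos"][6],2))
def cmd(x,y,z,psi):
    o,p,r=pose()
    t=r.inv().apply(np.array([x,y,z])-p)/.04
    a=np.degrees((r.inv()*tgt(psi)).as_rotvec())/8
    print("full move",t.round(3),a.round(3),"rows>=",np.ceil(max(np.linalg.norm(t)*40/50,np.linalg.norm(a)*8/8.59)))
show()
if len(sys.argv)>1: cmd(*map(float,sys.argv[1:]))
E
python3 go.py 0.441 0.272 0.13 80
python3 -c "
from h import *
for a in ((217,218),(325,218),(217,155),(325,155)): print(ray('top',*a,.135))
for a in ((228,250),(265,250),(228,230)): print(ray('top',*a,.038))"
```

```text
t 0.1 tcp [0.2636 0.5936 0.1955] psi 156.06 tilt 0.09 F [-0.1 -0.   1.2] M [ 0.   -0.03  0.  ] w 0.0852 q7 -0.06
full move [-7.316 -5.547  1.647] [-9.000e-03  8.000e-03  9.508e+00] rows>= 9.0
[0.51369114 0.1922077  0.135     ]
[ 0.50864822 -0.10103618  0.135     ]
[0.69209994 0.19266548 0.135     ]
[ 0.68744565 -0.10793988  0.135     ]
[0.43836524 0.17034995 0.038     ]
[0.4364473  0.06400963 0.038     ]
[0.4966688  0.17025579 0.038     ]
```

carry_out:
  commands:
    - [[-0.73,-0.55,0,0,0,0.95,-1],[-1.46,-1.11,0,0,0,1.9,-1],[-2.2,-1.66,0,0,0,2.85,-1],[-2.93,-2.22,0,0,0,3.8,-1],[-3.66,-2.77,0,0,0,4.75,-1]]

```text
time: 0.6
tcp_pos: [0.3528, 0.4314, 0.1953]
orientation: [0.517, 0.856, -0.001, 0.0]
ft_force: [1.0, 1.0, 0.0]
gripper_width: 0.0858
```

```bash
python3 go.py 0.441 0.272 0.13 80
```

```text
t 0.6 tcp [0.3528 0.4314 0.1953] psi 117.75 tilt 0.12 F [1. 1. 0.] M [0.   0.   0.02] w 0.0858 q7 -0.46
full move [-4.551  0.099  1.638] [-0.009  0.012  4.719] rows>= 5.0
```

carry_out:
  commands:
    - [[-0.91,0.02,0.3,0,0,0.95,-1],[-1.82,0.04,0.6,0,0,1.9,-1],[-2.73,0.06,1.0,0,0,2.85,-1],[-3.64,0.08,1.3,0,0,3.8,-1],[-4.55,0.1,1.64,0,0,4.72,-1]]

```text
time: 1.1
tcp_pos: [0.4414, 0.2705, 0.1294]
orientation: [0.768, 0.641, -0.001, 0.0]
ft_force: [0.4, 0.5, -0.5]
gripper_width: 0.0856
```

```bash
python3 go.py 0.441 0.272 0.032 80; python3 - <<'E'
from h import *
for n in("side","top"): 
    im=env.read_camera(n)[:,:,::-1]
    cv2.imwrite(f"pics/{n}1.png",im)
s=cv2.imread("pics/side1.png")[130:240,180:320]; t=cv2.imread("pics/top1.png")[200:310,130:270]
cv2.imwrite("pics/c1.png",cv2.resize(np.vstack([s,t]),None,fx=2.7,fy=2.7,interpolation=cv2.INTER_CUBIC))
E
```

```text
t 1.1 tcp [0.4414 0.2705 0.1294] psi 79.68 tilt 0.12 F [ 0.4  0.5 -0.5] M [-0.01 -0.03 -0.01] w 0.0856 q7 -0.77
full move [ 0.038 -0.015  2.435] [-0.005  0.014 -0.04 ] rows>= 2.0
```

View pics/c1.png

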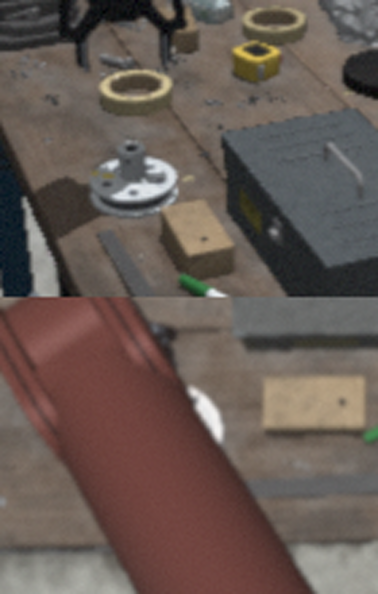

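```bash
python3 - <<'E'
from h import *
for p in ([.441,.272,.143],[.441,.272,.068]):
    print((proj("side",p)-[180,130])*2.7)
E
```

```text
[126.6981393   93.06070257]
[130.54199988 148.40683644]
```

```bash
python3 - <<'E'
import cv2
s=cv2.imread("pics/side1.png")[90:215,170:290]
cv2.imwrite("pics/c2.png",cv2.resize(cv2.convertScaleAbs(s,alpha=1.6,beta=20),None,fx=4.8,fy=4.8,interpolation=cv2.INTER_CUBIC))
E
```

```text
(no output)
```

View pics/c2.png

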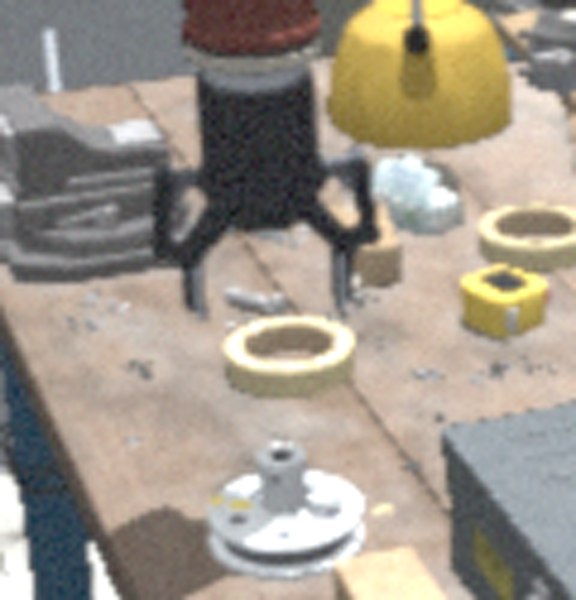

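```bash
python3 - <<'E'
import cv2
from h import *
cv2.imwrite("pics/side2.png",env.read_camera("side")[:,:,::-1])
cv2.imwrite("pics/top2.png",env.read_camera("top")[:,:,::-1])
o=env.observe();print(o["tcp_pos"],o["time"],o["joint_pos"])
s=cv2.imread("pics/side2.png")[90:215,170:290]
cv2.imwrite("pics/c3.png",cv2.resize(cv2.convertScaleAbs(s,alpha=1.6,beta=20),None,fx=4.8,fy=4.8,interpolation=cv2.INTER_CUBIC))
E
```

```text
[0.44097972 0.27132261 0.12957591] 1.3 [-0.98076014  0.11194885  0.36908257  1.88501228 -0.04313641  1.15519443
 -0.77188033]
```

View pics/c3.png

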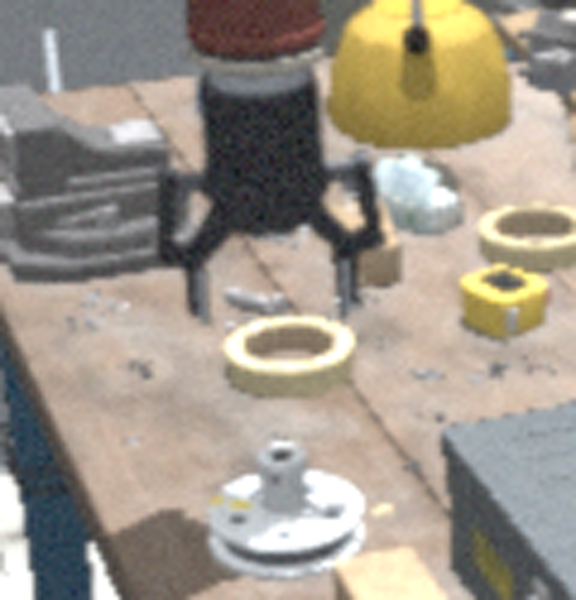

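```bash
python3 - <<'E'
from h import *
print(proj("side",[.2636,.5936,.2085]),proj("side",[.2636,.5936,.2685]))
for n in ("side","top"):
  for p in ([.441,.272,.143],[.441,.272,.2]): print(n,proj(n,p))
s=cv2.imread("pics/side0.png")[50:130,100:200]
t=cv2.imread("pics/top0.png")
cv2.imwrite("pics/c4.png",cv2.resize(s,None,fx=6,fy=6,interpolation=cv2.INTER_CUBIC))
E
```

```text
[153.10939792 119.87535058] [150.55731863 103.5779542 ]
side [226.92523678 164.46692688]
side [225.78985144 148.11899031]
top [186.64280804 244.70214845]
top [183.0233605 241.6359666]
```

View pics/c4.png

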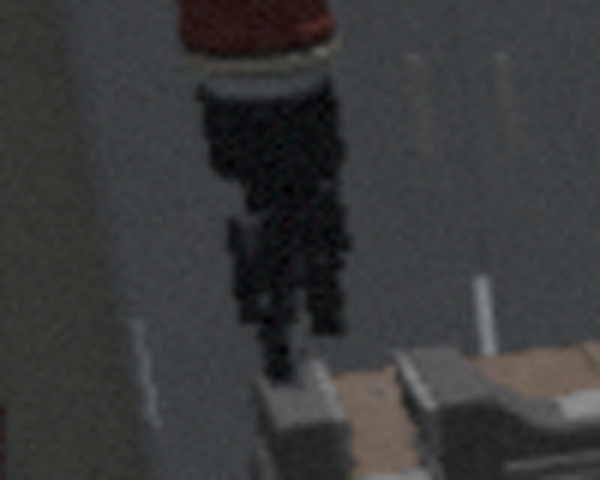

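View pics/top2.png

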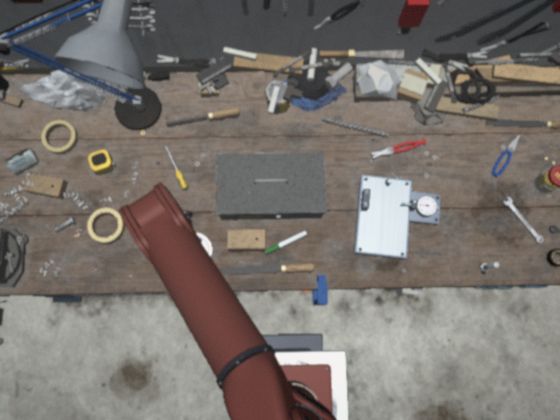

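carry_out:
  commands:
    - [[0,0,0.5,0,0,0,-1],[0,0,1.0,0,0,0,-1],[0,0,1.45,0,0,0,-1],[0,0,1.45,0,0,0,-1]]

```text
time: 1.7
tcp_pos: [0.4389, 0.2717, 0.0697]
orientation: [0.765, 0.644, -0.003, 0.0]
ft_force: [-0.5, -0.1, -0.5]
gripper_width: 0.0855
```

```bash
cat > look.py <<'E'
import sys
from h import *
n,out,x,y,w,h,f=sys.argv[1:]
x,y,w,h=map(int,(x,y,w,h));f=float(f)
im=env.read_camera(n)[:,:,::-1]
cv2.imwrite(out,cv2.resize(cv2.convertScaleAbs(im[y:y+h,x:x+w],alpha=1.3,beta=10),None,fx=f,fy=f,interpolation=cv2.INTER_CUBIC))
E
python3 go.py 0.441 0.272 0.032 80; python3 look.py side pics/s3.png 170 90 120 125 4.8
python3 -c "
from h import *
print((proj('side',[.441,.272,.085])-[170,90])*4.8)"
```

```text
t 1.7 tcp [0.4389 0.2717 0.0697] psi 80.13 tilt 0.37 F [-0.5 -0.1 -0.5] M [ 0.02 -0.01 -0.01] w 0.0855 q7 -0.75
full move [0.021 0.055 0.942] [-0.027  0.037  0.016] rows>= 1.0
[278.55794394 433.99572552]
```

View pics/s3.png

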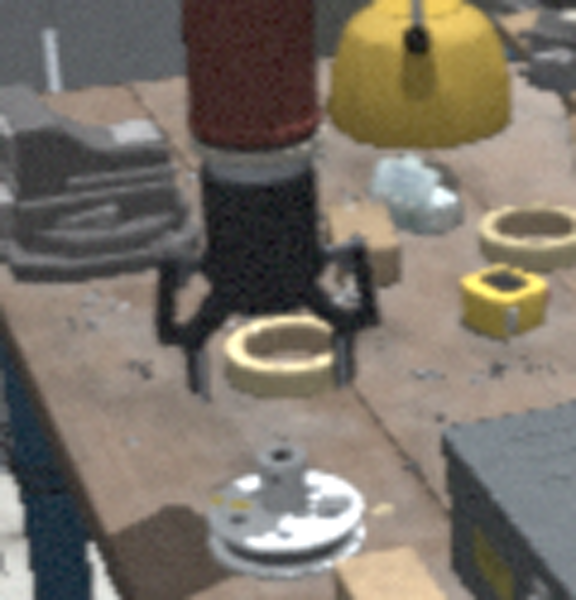

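carry_out:
  commands:
    - [[0.02,0.05,0.3,0,0,0,-1],[0.02,0.05,0.6,0,0,0,-1],[0.02,0.05,0.6,0,0,0,-1]]

```text
time: 2.05
tcp_pos: [0.4408, 0.272, 0.0456]
orientation: [0.765, 0.644, -0.003, 0.0]
ft_force: [-0.8, 0.4, 0.0]
gripper_width: 0.0855
```

```bash
python3 go.py 0.441 0.272 0.032 80; python3 look.py side pics/s4.png 170 90 120 125 4.8
python3 -c "
from h import *
print((proj('side',[.441,.272,.0597])-[170,90])*4.8)"
```

```text
t 2.05 tcp [0.4408 0.272  0.0456] psi 80.12 tilt 0.4 F [-0.8  0.4  0. ] M [ 0.02  0.05 -0.08] w 0.0855 q7 -0.73
full move [0.003 0.005 0.339] [-0.029  0.04   0.015] rows>= 1.0
[280.80852695 466.40092487]
```

View pics/s4.png

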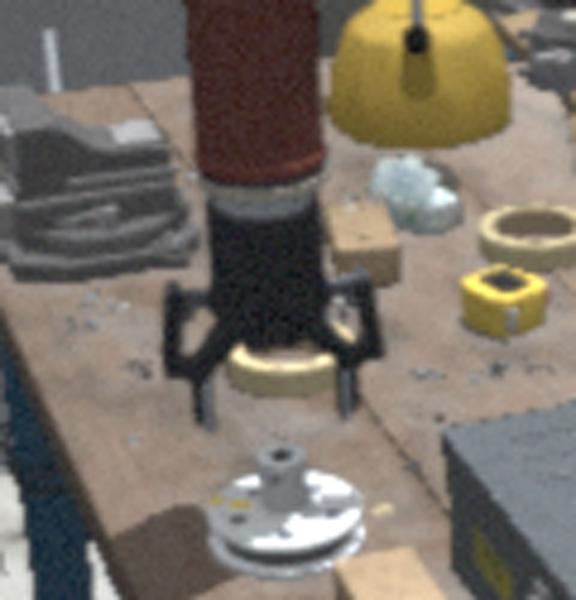

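```bash
python3 look.py top pics/t4.png 130 180 130 120 4.8
python3 -c "
from h import *
for p in ([.49,.264,.06],[.49,.264,.1],[.505,.261,.1],[.441,.272,.15]):
  print((proj('top',p)-[130,180])*4.8)"
```

```text
[309.24871783 247.64535969]
[299.07093657 236.33171294]
[304.58271598 210.664366  ]
[269.83117149 308.8300251 ]
```

View pics/t4.png

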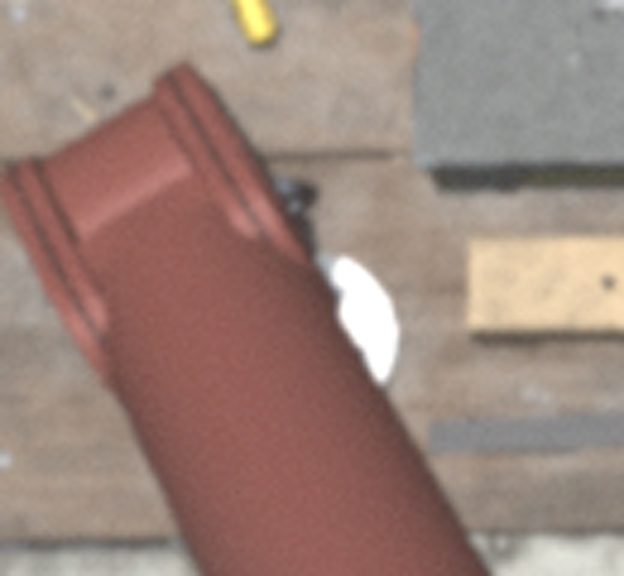

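carry_out:
  commands:
    - [[0,0,0.2,0,0,0,-1],[0,0,0.35,0,0,0,-1],[0,0,0.35,0,0,0,-1]]

```text
time: 2.45
tcp_pos: [0.441, 0.2717, 0.032]
orientation: [0.766, 0.643, -0.003, 0.0]
ft_force: [0.4, -0.3, -0.0]
gripper_width: 0.0855
```

```bash
python3 go.py 0.441 0.272 0.032 80; python3 look.py side pics/s5.png 170 90 120 125 4.8
```

```text
t 2.45 tcp [0.441  0.2717 0.032 ] psi 80.09 tilt 0.39 F [ 0.4 -0.3 -0. ] M [-0.02  0.01  0.01] w 0.0855 q7 -0.72
full move [ 0.007 -0.002 -0.001] [-0.027  0.04   0.012] rows>= 1.0
```

View pics/s5.png

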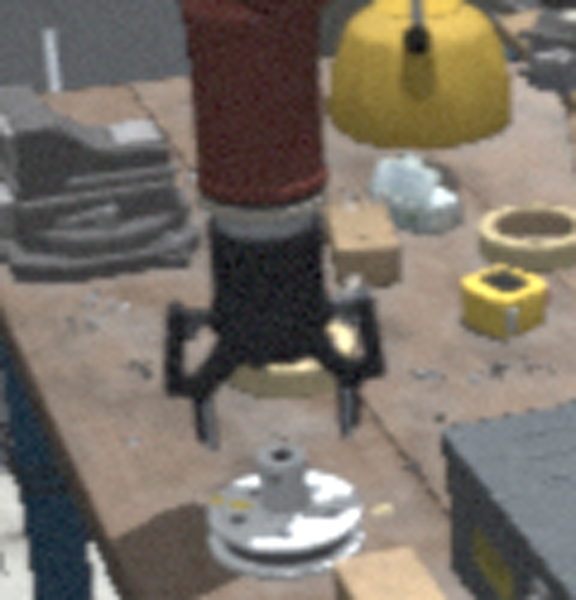

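carry_out:
  commands:
    - [[0,0,0,0,0,0,1],[0,0,0,0,0,0,1],[0,0,0,0,0,0,1],[0,0,0,0,0,0,1],[0,0,0,0,0,0,1]]
  grip_force: 20

```text
time: 3.0
tcp_pos: [0.4426, 0.2724, 0.0334]
orientation: [0.766, 0.643, -0.002, 0.001]
ft_force: [1.7, -0.2, 5.3]
gripper_width: 0.012
```

```bash
python3 go.py 0.441 0.272 0.032 80; python3 look.py side pics/s6.png 170 90 120 125 4.8
```

```text
t 3.0 tcp [0.4426 0.2724 0.0334] psi 80.08 tilt 0.21 F [ 1.7 -0.2  5.3] M [-0.04 -0.35  0.  ] w 0.012 q7 -0.72
full move [-0.016 -0.038  0.036] [-0.01   0.025  0.01 ] rows>= 1.0
```

View pics/s6.png

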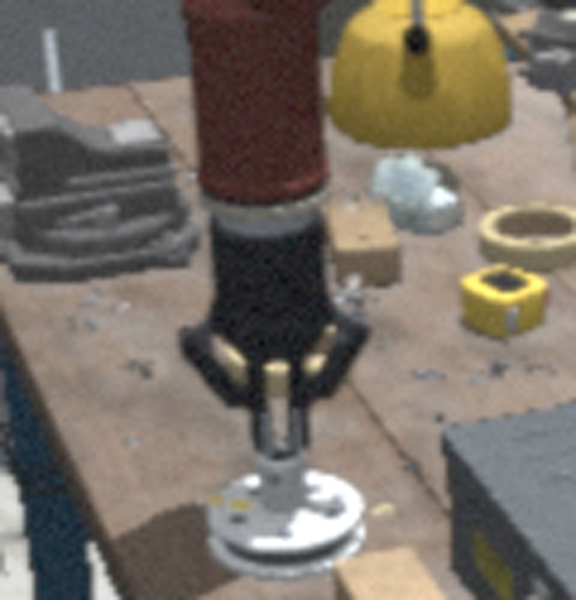

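carry_out:
  commands:
    - [[0,0,-0.2,0,0,0,-1],[0,0,-0.2,0,0,0,-1],[0,0,-0.2,0,0,0,-1],[0,0,-0.2,0,0,0,-1],[0,0,-0.2,0,0,0,-1]]

```text
time: 3.55
tcp_pos: [0.4423, 0.2723, 0.0411]
orientation: [0.766, 0.643, -0.002, 0.0]
ft_force: [-0.9, 0.1, 0.8]
gripper_width: 0.0766
```

```bash
python3 go.py 0.441 0.272 -0.003 80
```

```text
t 3.55 tcp [0.4423 0.2723 0.0411] psi 80.08 tilt 0.25 F [-0.9  0.1  0.8] M [ 0.02  0.04 -0.01] w 0.0766 q7 -0.73
full move [-0.008 -0.028  1.103] [-0.014  0.028  0.01 ] rows>= 1.0
```

carry_out:
  commands:
    - [[0,-0.03,0.4,0,0,0,-1],[0,-0.03,0.8,0,0,0,-1],[0,-0.03,1.0,0,0,0,-1],[0,-0.03,1.1,0,0,0,-1],[0,-0.03,1.1,0,0,0,-1]]

```text
time: 4.05
tcp_pos: [0.4408, 0.2722, -0.0031]
orientation: [0.766, 0.643, -0.002, 0.001]
ft_force: [0.2, 0.6, 0.4]
gripper_width: 0.0854
```

```bash
python3 go.py 0.441 0.272 -0.003 80; python3 look.py side pics/s7.png 170 90 120 125 4.8
```

```text
t 4.05 tcp [ 0.4408  0.2722 -0.0031] psi 80.07 tilt 0.29 F [0.2 0.6 0.4] M [-0.04 -0.03 -0.02] w 0.0854 q7 -0.71
full move [-0.003  0.005 -0.004] [-0.017  0.032  0.009] rows>= 1.0
```

View pics/s7.png

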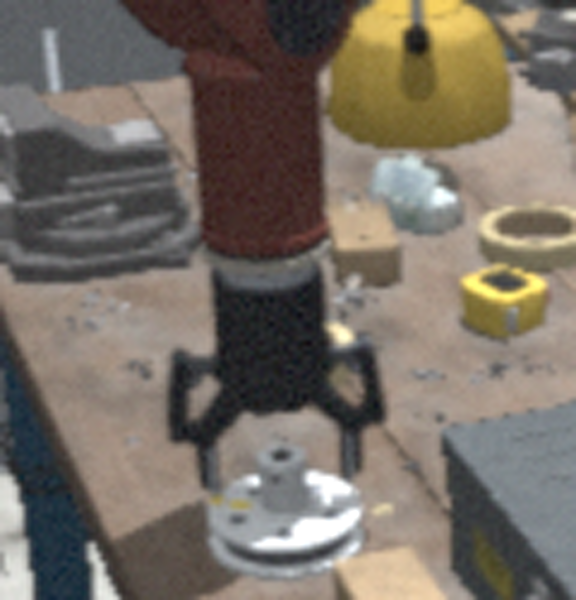

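carry_out:
  commands:
    - [[0,0,0,0,0,0,1],[0,0,0,0,0,0,1],[0,0,0,0,0,0,1],[0,0,0,0,0,0,1],[0,0,0,0,0,0,1]]
  grip_force: 20

```text
time: 4.6
tcp_pos: [0.4414, 0.2725, -0.0023]
orientation: [0.766, 0.643, -0.002, 0.0]
ft_force: [-0.7, -1.0, 3.7]
gripper_width: 0.0334
```

```bash
python3 go.py 0.441 0.272 -0.003 80; python3 look.py side pics/s8.png 170 90 120 125 4.8
```

```text
t 4.6 tcp [ 0.4414  0.2725 -0.0023] psi 80.07 tilt 0.22 F [-0.7 -1.   3.7] M [-0.17  0.1   0.04] w 0.0334 q7 -0.71
full move [-0.014 -0.006  0.018] [-0.011  0.025  0.009] rows>= 1.0
```

View pics/s8.png

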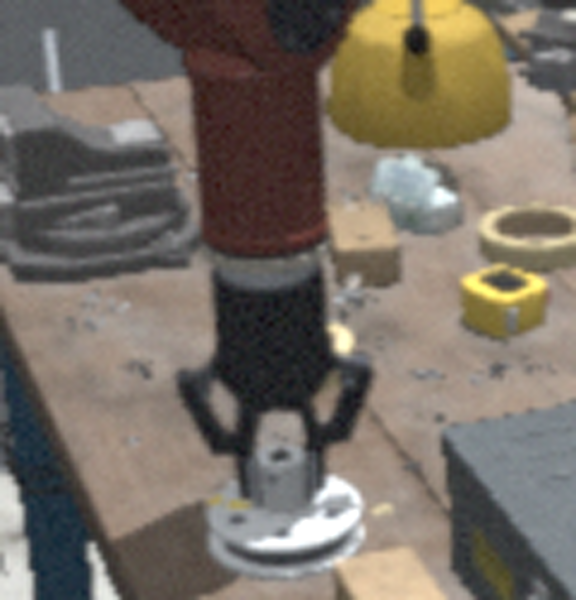

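carry_out:
  commands:
    - [[0,0,0,0,0,0,-1],[0,0,0,0,0,0,-1],[0,0,0,0,0,1,-1],[0,0,0,0,0,2,-1],[0,0,0,0,0,3,-1]]

```text
time: 5.15
tcp_pos: [0.4412, 0.2724, -0.0025]
orientation: [0.884, 0.467, -0.002, 0.001]
ft_force: [-0.1, 0.2, 0.3]
gripper_width: 0.0852
```

carry_out:
  commands:
    - [[0,0,0,0,0,1,-1],[0,0,0,0,0,2,-1],[0,0,0,0,0,3,-1],[0,0,0,0,0,4,-1],[0,0,0,0,0,5,-1]]

```text
time: 5.65
tcp_pos: [0.4411, 0.2723, -0.0026]
orientation: [0.991, 0.134, -0.002, 0.002]
ft_force: [0.2, -0.4, -0.5]
gripper_width: 0.0851
```

```bash
python3 go.py 0.4414 0.2725 -0.003 -8
```

```text
t 5.65 tcp [ 0.4411  0.2723 -0.0026] psi 15.41 tilt 0.25 F [ 0.2 -0.4 -0.5] M [-0.01  0.    0.02] w 0.0851 q7 -1.77
full move [ 0.008 -0.002  0.009] [0.024 0.02  2.926] rows>= 3.0
```

carry_out:
  commands:
    - [[0,0,0,0,0,1,-1],[0,0,0,0,0,2,-1],[0.01,0,0,0.02,0.02,2.93,-1],[0.01,0,0,0.02,0.02,2.93,-1],[0.01,0,0,0.02,0.02,2.93,1]]
  grip_force: 20

```text
time: 6.15
tcp_pos: [0.4413, 0.2725, -0.0028]
orientation: [0.998, -0.068, -0.0, 0.0]
ft_force: [1.3, -0.6, 0.2]
gripper_width: 0.0733
```

carry_out:
  commands:
    - [[0,0,0,0,0,0,1],[0,0,0,0,0,0,1],[0,0,0,0,0,0,1],[0,0,0,0,0,0,1]]
  grip_force: 20

```text
time: 6.55
tcp_pos: [0.4414, 0.2725, -0.0027]
orientation: [0.998, -0.068, -0.0, 0.0]
ft_force: [-0.6, 0.3, 0.8]
gripper_width: 0.0334
```

carry_out:
  commands:
    - [[0,0,0,0,0,0,1],[0,0,0,0,0,0,1]]
  grip_force: 50

```text
time: 6.75
tcp_pos: [0.4415, 0.2726, -0.0025]
orientation: [0.998, -0.068, 0.0, 0.0]
ft_force: [-0.0, -0.7, 2.3]
gripper_width: 0.0325
```

```bash
python3 go.py 0.441 0.272 0.16 -8;python3 look.py side pics/s9.png 170 90 120 125 4.8
```

```text
t 6.75 tcp [ 0.4415  0.2726 -0.0025] psi -7.75 tilt 0.03 F [-0.  -0.7  2.3] M [-0.07  0.13  0.03] w 0.0325 q7 -2.14
full move [-0.01   0.018 -4.064] [ 0.004 -0.     0.031] rows>= 4.0
```

View pics/s9.png

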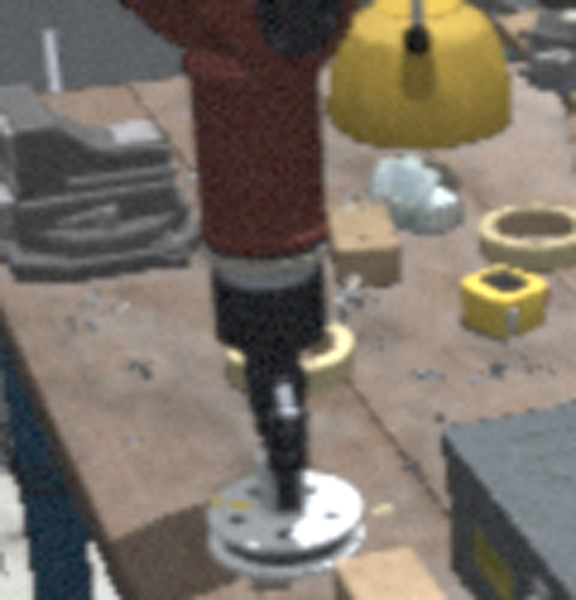

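carry_out:
  commands:
    - [[0,0,-0.5,0,0,0,1],[0,0,-1.5,0,0,0,1],[0,0,-2.5,0,0,0,1],[0,0,-3.5,0,0,0,1],[0,0,-4.5,0,0,0,1]]

```text
time: 7.3
tcp_pos: [0.4408, 0.2719, 0.1783]
orientation: [0.998, -0.068, -0.0, 0.001]
ft_force: [-0.2, 0.3, -4.6]
gripper_width: 0.0325
```

```bash
python3 go.py 0.475 -0.286 0.19 10;python3 look.py side pics/s10.png 170 50 130 125 4.8; python3 -c "
from m import *
f=least_squares(res,[.5,-.2,0]);print(f.x);np.save('g.npy',f.x);print(tf(f.x,[[-.1,0,0],[-.105,-.004,0]]))"
```

```text
t 7.3 tcp [0.4408 0.2719 0.1783] psi -7.77 tilt 0.11 F [-0.2  0.3 -4.6] M [ 0.08 -0.05  0.05] w 0.0325 q7 -2.29
full move [ 2.732 13.705 -0.271] [ 0.011  0.007 -2.221] rows>= 12.0
[ 0.57607337 -0.2997894  -0.13399513]
[[ 0.47696976 -0.28642995  0.        ]
 [ 0.4714802  -0.28972612  0.        ]]
```

View pics/s10.png

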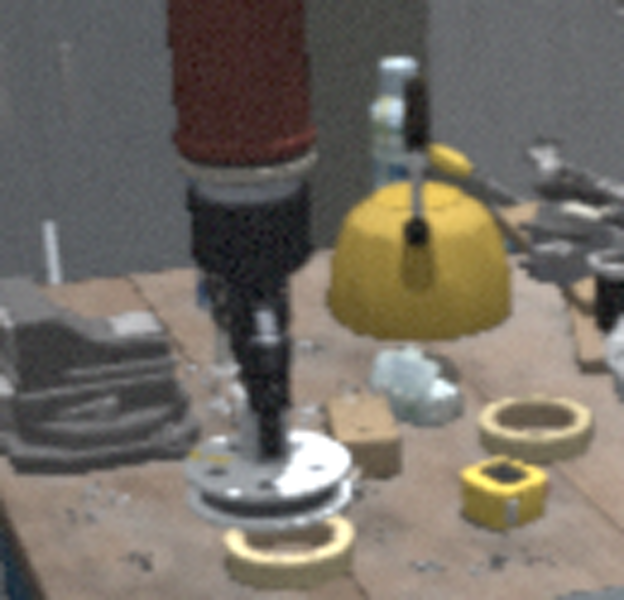

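carry_out:
  commands:
    - [[0.2,1,-0.2,0,0,-0.4,1],[0.4,2,-0.3,0,0,-0.8,1],[0.6,3,-0.3,0,0,-1.2,1],[0.8,4,-0.3,0,0,-1.6,1],[1.0,5,-0.3,0,0,-2,1]]

```text
time: 7.85
tcp_pos: [0.4554, 0.0682, 0.1951]
orientation: [0.997, 0.073, 0.002, -0.002]
ft_force: [1.1, 0.2, -4.0]
gripper_width: 0.0328
```

```bash
python3 go.py 0.474 -0.287 0.19 8
```

```text
t 7.85 tcp [0.4554 0.0682 0.1951] psi 8.33 tilt 0.32 F [ 1.1  0.2 -4. ] M [ 0.   -0.07 -0.01] w 0.0328 q7 -1.76
full move [-0.825  8.853  0.089] [-0.028 -0.029  0.041] rows>= 8.0
```

carry_out:
  commands:
    - [[-0.1,1,0,0,0,0,1],[-0.2,2,0,0,0,0,1],[-0.3,3,0,0,0,0,1],[-0.4,4,0,0,0,0,1],[-0.5,5,0,-0.03,-0.03,0,1]]

```text
time: 8.35
tcp_pos: [0.4635, -0.1345, 0.1935]
orientation: [0.997, 0.072, -0.0, -0.0]
ft_force: [0.9, 0.5, -5.1]
gripper_width: 0.033
```

```bash
python3 go.py 0.474 -0.287 0.09 8
```

```text
t 8.35 tcp [ 0.4635 -0.1345  0.1935] psi 8.31 tilt 0.06 F [ 0.9  0.5 -5.1] M [-0.01 -0.12 -0.02] w 0.033 q7 -1.33
full move [-0.291  3.814  2.583] [-0.007  0.004  0.039] rows>= 4.0
```

carry_out:
  commands:
    - [[-0.07,1,0,0,0,0,1],[-0.15,2,0,0,0,0,1],[-0.2,3,0.7,0,0,0,1],[-0.29,3.81,1.6,0,0,0,1],[-0.29,3.81,2.5,0,0,0,1]]

```text
time: 8.85
tcp_pos: [0.4748, -0.286, 0.1034]
orientation: [0.997, 0.072, 0.0, 0.001]
ft_force: [2.0, -0.2, -3.2]
gripper_width: 0.033
```

```bash
python3 go.py 0.4735 -0.286 0.017 8; python3 look.py side pics/s11.png 250 220 150 140 4.2; python3 look.py top pics/t11.png 330 150 130 130 4.2
```

```text
t 8.85 tcp [ 0.4748 -0.286   0.1034] psi 8.25 tilt 0.13 F [ 2.  -0.2 -3.2] M [-0.01 -0.12 -0.03] w 0.033 q7 -0.61
full move [-0.035 -0.009  2.16 ] [ 0.016 -0.006  0.032] rows>= 2.0
```

View pics/s11.png

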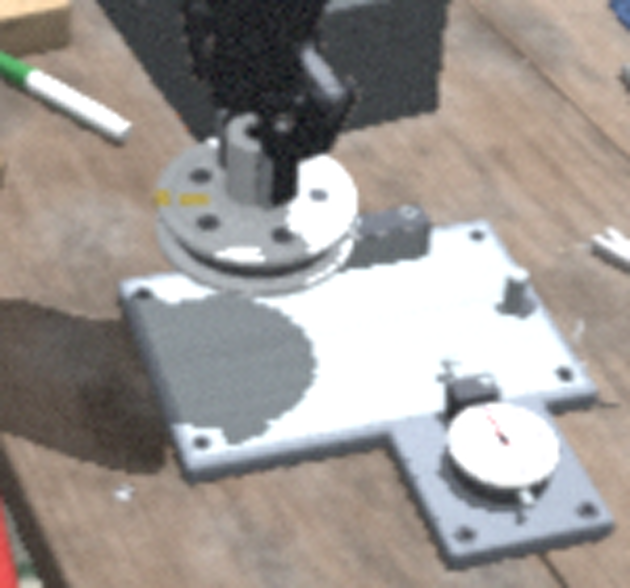

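View pics/t11.png

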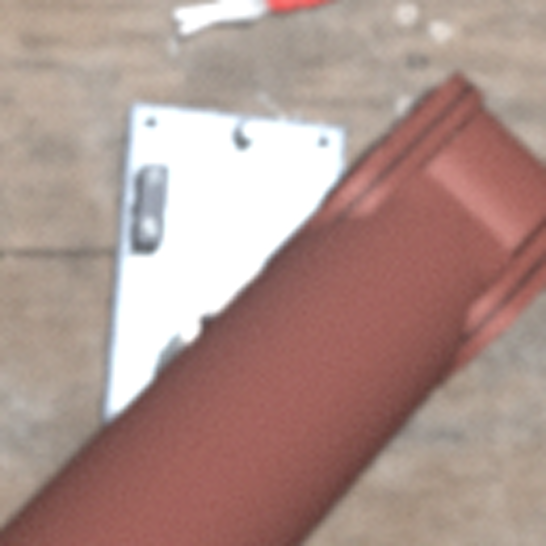

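carry_out:
  commands:
    - [[0,0,0.8,0,0,0,1],[-0.02,0,1.6,0,0,0,1],[-0.04,-0.01,2.1,0.02,0,0,1],[-0.04,-0.01,2.2,0.02,0,0,1],[-0.04,-0.01,2.2,0.02,0,0,1]]

```text
time: 9.45
tcp_pos: [0.4659, -0.2841, 0.0101]
orientation: [0.998, 0.07, -0.006, -0.003]
ft_force: [0.7, 0.2, -4.1]
gripper_width: 0.0332
```

```bash
python3 go.py 0.4735 -0.286 0.0115 8; python3 look.py side pics/s12.png 250 220 150 140 4.2
```

```text
t 9.45 tcp [ 0.4659 -0.2841  0.0101] psi 7.98 tilt 0.7 F [ 0.7  0.2 -4.1] M [-0.02 -0.01 -0.04] w 0.0332 q7 -0.52
full move [ 0.181  0.074 -0.037] [-0.042  0.077 -0.003] rows>= 1.0
```

View pics/s12.png

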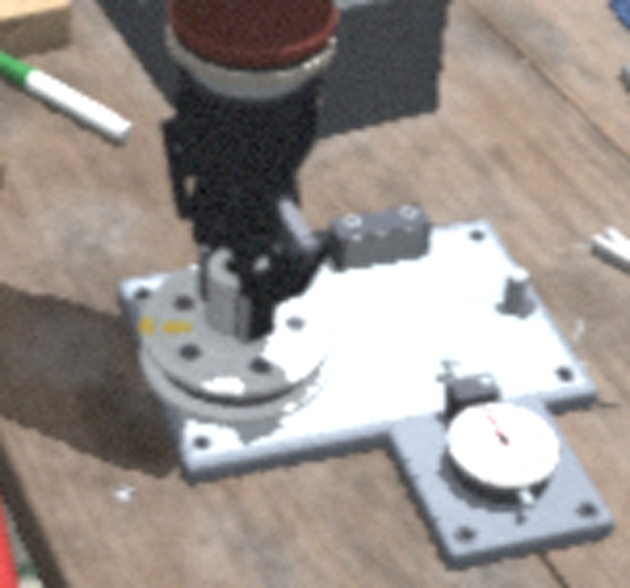

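```bash
python3 -c "
from h import *
o=env.observe();print(o['joint_pos'].round(3),o['dq'].round(3),o['tcp_pos'],o['ft_force'])"
```

```text
[-0.374  0.505  1.044  1.945 -0.515  1.002 -0.52 ] [-0.004 -0.004  0.002 -0.    -0.001 -0.005  0.002] [ 0.46612083 -0.28407811  0.01022031] [ 0.9524369  -0.46866472 -4.11681403]
```

carry_out:
  commands:
    - [[0.18,0.07,0,-0.04,0.08,0,1],[0.18,0.07,0,-0.04,0.08,0,1],[0.18,0.07,0,-0.04,0.08,0,1]]

```text
time: 9.8
tcp_pos: [0.4742, -0.2855, 0.0104]
orientation: [0.998, 0.07, 0.001, 0.0]
ft_force: [0.5, 0.1, -2.6]
gripper_width: 0.0333
```

```bash
python3 go.py 0.4735 -0.286 0.0115 8;  python3 -c "
from h import *
o=env.observe();print(o['joint_pos'].round(3))"
```

```text
t 9.8 tcp [ 0.4742 -0.2855  0.0104] psi 8.04 tilt 0.08 F [ 0.5  0.1 -2.6] M [0.08 0.02 0.  ] w 0.0333 q7 -0.52
full move [-0.018  0.009 -0.028] [ 0.001 -0.01   0.005] rows>= 1.0
[-0.371  0.508  1.038  1.939 -0.524  0.994 -0.519]
```

carry_out:
  commands:
    - [[0,0,0.03,0,0,0,1],[0,0,0.03,0,0,0,1]]

```text
time: 10.0
tcp_pos: [0.4747, -0.2858, 0.0096]
orientation: [0.998, 0.07, 0.001, 0.0]
ft_force: [1.4, 0.4, 1.8]
gripper_width: 0.0327
```

```bash
python3 go.py; cat > gp.py <<'E'
# print position of the (reported) TCP in gauge frame and command to reach gauge coordinate / psi
import sys
from go import *
g=np.load("g.npy")
def togauge(p):
    d=np.asarray(p[:2])-g[:2];c,s=np.cos(g[2]),np.sin(g[2]);return np.array([c*d[0]+s*d[1],-s*d[0]+c*d[1]])
o,p,r=pose();print("gauge xy mm",(togauge(p)*1e3).round(2))
f=np.array(o["ft_force"]);c,s=np.cos(g[2]),np.sin(g[2]);print("F gauge",np.round([c*f[0]+s*f[1],-s*f[0]+c*f[1],f[2]],1))
# tool-axis units for 1 mm along gauge +x and +y
R_=r.inv().as_matrix()
print("1mm gx ->",(R_@[c,s,0]*.025).round(4),"1mm gy ->",(R_@[-s,c,0]*.025).round(4))
E
python3 gp.py
```

```text
t 10.0 tcp [ 0.4747 -0.2858  0.0096] psi 8.04 tilt 0.14 F [1.4 0.4 1.8] M [ 0.15 -0.06  0.04] w 0.0327 q7 -0.52
t 10.0 tcp [ 0.4747 -0.2858  0.0096] psi 8.04 tilt 0.14 F [1.4 0.4 1.8] M [ 0.15 -0.06  0.04] w 0.0327 q7 -0.52
gauge xy mm [-102.29    0.3 ]
F gauge [1.3 0.6 1.8]
1mm gx -> [0.0241 0.0068 0.0001] 1mm gy -> [ 0.0068 -0.0241 -0.    ]
```

carry_out:
  commands:
    - [[0.41,0.14,0,0,0,0,1],[0.83,0.28,0,0,0,0,1],[1.25,0.42,0,0,0,0,1],[1.5,0.52,0,0,0,0,1],[1.66,0.56,0,0,0,0,1]]

```text
time: 10.5
tcp_pos: [0.5439, -0.299, 0.0096]
orientation: [0.998, 0.07, 0.001, 0.0]
ft_force: [-1.9, -0.1, 0.2]
gripper_width: 0.0324
```

```bash
python3 gp.py; python3 look.py side pics/s13.png 270 220 130 140 4.2
```

```text
t 10.5 tcp [ 0.5439 -0.299   0.0096] psi 8.04 tilt 0.11 F [-1.9 -0.1  0.2] M [0.24 0.52 0.03] w 0.0324 q7 -0.54
gauge xy mm [-32.04  -3.53]
F gauge [-1.9 -0.3  0.2]
1mm gx -> [0.0241 0.0068 0.    ] 1mm gy -> [ 0.0068 -0.0241 -0.    ]
```

View pics/s13.png

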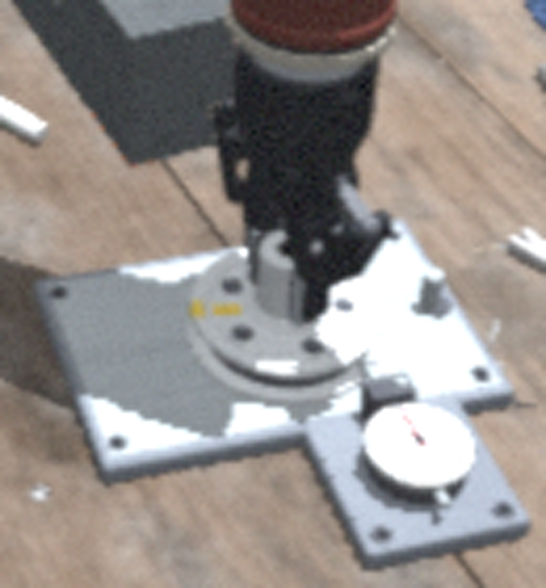

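carry_out:
  commands:
    - [[0.12,0.03,0,0,0,0,1],[0.24,0.07,0,0,0,0,1],[0.36,0.1,0,0,0,0,1],[0.48,0.14,0,0,0,0,1],[0.58,0.16,0,0,0,0,1]]

```text
time: 11.05
tcp_pos: [0.5681, -0.3002, 0.0096]
orientation: [0.998, 0.071, 0.001, -0.001]
ft_force: [-5.3, 6.8, 3.4]
gripper_width: 0.0331
```

```bash
python3 gp.py; python3 look.py side pics/s14.png 270 220 130 140 4.2
```

```text
t 11.05 tcp [ 0.5681 -0.3002  0.0096] psi 8.09 tilt 0.14 F [-5.3  6.8  3.4] M [ 1.46  1.05 -0.14] w 0.0331 q7 -0.55
gauge xy mm [-7.81 -1.49]
F gauge [-6.1  6.   3.4]
1mm gx -> [0.0241 0.0068 0.    ] 1mm gy -> [ 0.0068 -0.0241  0.0001]
```

View pics/s14.png

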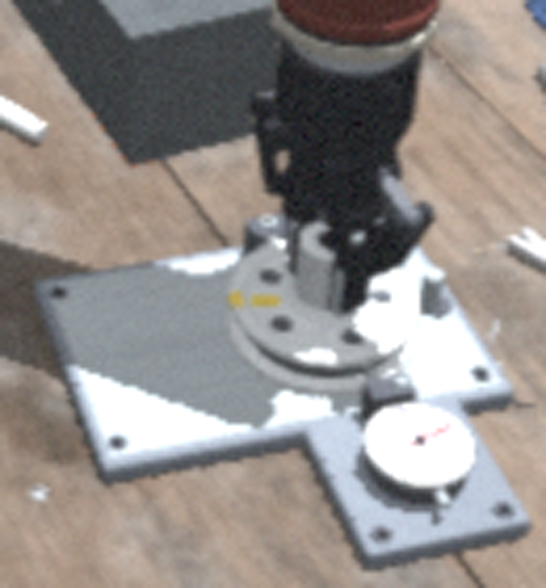

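carry_out:
  commands:
    - [[0.07,0.02,0,0,0,0,1],[0.14,0.04,0,0,0,0,1],[0.14,0.04,0,0,0,0,1]]

```text
time: 11.4
tcp_pos: [0.5758, -0.2995, 0.0096]
orientation: [0.997, 0.071, 0.001, -0.002]
ft_force: [0.1, 5.0, 0.3]
gripper_width: 0.0325
```

```bash
python3 gp.py
```

```text
t 11.4 tcp [ 0.5758 -0.2995  0.0096] psi 8.19 tilt 0.24 F [0.1 5.  0.3] M [1.07 0.16 0.03] w 0.0325 q7 -0.56
gauge xy mm [-0.36  0.27]
F gauge [-0.6  5.   0.3]
1mm gx -> [0.024  0.0068 0.    ] 1mm gy -> [ 0.0068 -0.024   0.0001]
```

carry_out:
  commands:
    - [[0.05,0.01,0,0,0,0,1],[0.07,0.02,0,0,0,0,1],[0.07,0.02,0,0,0,0,1]]

```text
time: 11.7
tcp_pos: [0.5773, -0.2996, 0.0096]
orientation: [0.997, 0.071, 0.0, -0.002]
ft_force: [-7.9, 5.1, 5.3]
gripper_width: 0.0329
```

```bash
python3 gp.py
```

```text
t 11.7 tcp [ 0.5773 -0.2996  0.0096] psi 8.17 tilt 0.28 F [-7.9  5.1  5.3] M [0.9  1.75 0.07] w 0.0329 q7 -0.56
gauge xy mm [1.15 0.37]
F gauge [-8.5  4.   5.3]
1mm gx -> [ 0.0241  0.0068 -0.    ] 1mm gy -> [ 0.0068 -0.024   0.0001]
```

carry_out:
  commands:
    - [[0.01,-0.02,0,0,0,0,1],[0.01,-0.05,0,0,0,0,1],[0.01,-0.05,0,0,0,0,1]]

```text
time: 12.0
tcp_pos: [0.5771, -0.2995, 0.0097]
orientation: [0.998, 0.07, 0.0, -0.001]
ft_force: [-1.7, -5.4, -2.7]
gripper_width: 0.033
```

```bash
python3 gp.py; python3 look.py side pics/s15.png 330 280 70 60 8
```

```text
t 12.0 tcp [ 0.5771 -0.2995  0.0097] psi 8.08 tilt 0.11 F [-1.7 -5.4 -2.7] M [-1.13  0.34 -0.08] w 0.033 q7 -0.56
gauge xy mm [0.94 0.43]
F gauge [-0.9 -5.6 -2.7]
1mm gx -> [0.0241 0.0068 0.    ] 1mm gy -> [ 0.0068 -0.0241  0.    ]
```

View pics/s15.png

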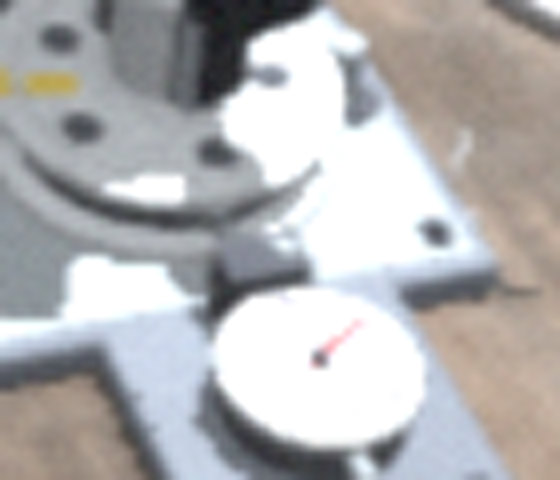

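```bash
cat > dial.py <<'E'
from h import *
g=np.load("g.npy");c,s=np.cos(g[2]),np.sin(g[2])
def read(im=None,dbg=False):
    if im is None: im=env.read_camera("side")
    f=im.astype(float)
    ctr=g[:2]+np.array([c*0+s*.116,s*0-c*.116])
    w=np.clip(f[...,0]-(f[...,1]+f[...,2])/2-15,0,None)
    P=[];W=[]
    u0,v0=proj("side",[*ctr,.038])
    for v in range(int(v0)-16,int(v0)+17):
        for u in range(int(u0)-20,int(u0)+21):
            p=ray("side",u,v,.038)[:2]-ctr
            if np.hypot(*p)<.027 and w[v,u]>0: P.append(p);W.append(w[v,u])
    P=np.array(P);W=np.array(W)
    q=np.stack([c*P[:,0]+s*P[:,1],-s*P[:,0]+c*P[:,1]],1) # gauge frame
    m=(q*W[:,None]).sum(0)/W.sum()
    th=np.degrees(np.arctan2(m[0],m[1])) # cw from +y
    return th%360, (th%360)/18, m*1e3, W.sum()
if __name__=="__main__":
    import sys
    for a in sys.argv[1:]:
        print(a,read(cv2.imread(a)[:,:,::-1]))
    if len(sys.argv)==1: print(read())
E
python3 dial.py pics/side0.png pics/side2.png; python3 dial.py
```

```text
pics/side0.png (np.float64(2.719600678097663), np.float64(0.15108892656098127), array([ 0.57052151, 12.01055801]), np.float64(196.5))
pics/side2.png (np.float64(2.8417189938044953), np.float64(0.15787327743358306), array([ 0.60000985, 12.08769716]), np.float64(198.0))
(np.float64(52.94700487597987), np.float64(2.9415002708877704), array([9.98346663, 7.53756944]), np.float64(239.0))
```

carry_out:
  commands:
    - [[0,0,0,0,0,-0.8,1],[0,0,0,0,0,-1.6,1],[0,0,0,0,0,-2.4,1],[0,0,0,0,0,-2.4,1]]

```text
time: 12.5
tcp_pos: [0.577, -0.2997, 0.0097]
orientation: [0.972, 0.237, 0.001, -0.001]
ft_force: [0.0, -1.7, -2.6]
gripper_width: 0.033
```

```bash
python3 dial.py; python3 gp.py
```

```text
(np.float64(53.77262496880569), np.float64(2.987368053822538), array([9.81227001, 7.18869797]), np.float64(270.0))
t 12.55 tcp [ 0.577  -0.2997  0.0097] psi 27.15 tilt 0.12 F [-1.  -1.5 -2.3] M [-0.34  0.41  0.24] w 0.033 q7 -0.27
gauge xy mm [0.94 0.19]
F gauge [-0.8 -1.7 -2.3]
1mm gx -> [0.0205 0.0143 0.    ] 1mm gy -> [ 0.0143 -0.0205  0.0001]
```

carry_out:
  commands:
    - [[0,0,0,0,0,-0.8,1],[0,0,0,0,0,-1.6,1],[0,0,0,0,0,-1.6,1]]

```text
time: 12.85
tcp_pos: [0.577, -0.2998, 0.0097]
orientation: [0.94, 0.341, 0.001, -0.001]
ft_force: [-1.7, -0.5, -2.8]
gripper_width: 0.0328
```

```bash
python3 dial.py; python3 gp.py
```

```text
(np.float64(53.697971666665715), np.float64(2.9832206481480954), array([9.76762862, 7.17556892]), np.float64(268.0))
t 12.9 tcp [ 0.577  -0.2998  0.0097] psi 39.7 tilt 0.13 F [-1.6 -1.7 -1.7] M [-0.23  0.42  0.18] w 0.0327 q7 -0.08
gauge xy mm [0.94 0.13]
F gauge [-1.4 -1.9 -1.7]
1mm gx -> [0.0169 0.0184 0.    ] 1mm gy -> [ 0.0184 -0.0169  0.0001]
```

carry_out:
  commands:
    - [[0,0,0,0,0,-0.8,1],[0,0,0,0,0,-1.6,1],[0,0,0,0,0,-1.6,1]]

```text
time: 13.2
tcp_pos: [0.5771, -0.2998, 0.0097]
orientation: [0.897, 0.441, 0.001, -0.001]
ft_force: [-0.5, -1.5, -1.6]
gripper_width: 0.0326
```

```bash
python3 dial.py; python3 gp.py; python3 look.py side pics/s16.png 270 220 130 140 4.2
```

```text
(np.float64(53.56969892276614), np.float64(2.976094384598119), array([9.69452663, 7.15533834]), np.float64(284.0))
t 13.25 tcp [ 0.577  -0.2999  0.0097] psi 52.18 tilt 0.13 F [-2.1 -0.6 -1.5] M [-0.16  0.4   0.19] w 0.0329 q7 0.11
gauge xy mm [0.97 0.07]
F gauge [-2.  -0.9 -1.5]
1mm gx -> [0.0126 0.0216 0.    ] 1mm gy -> [ 0.0216 -0.0126  0.0001]
```

View pics/s16.png

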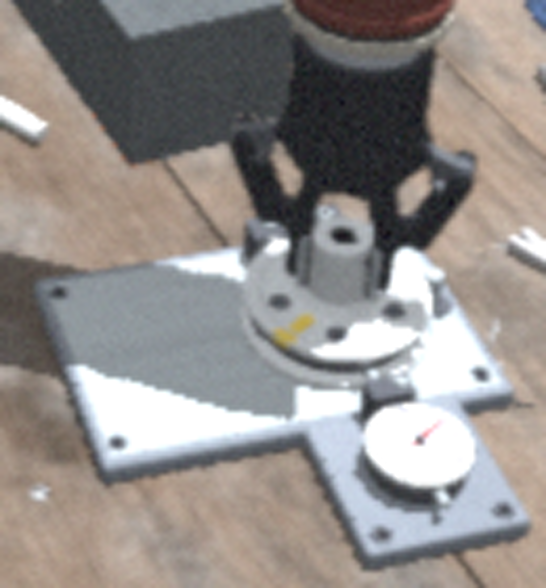

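carry_out:
  commands:
    - [[0,0,0,0,0,-0.8,1],[0,0,0,0,0,-1.6,1],[0,0,0,0,0,-1.6,1]]

```text
time: 13.6
tcp_pos: [0.5771, -0.2999, 0.0097]
orientation: [0.844, 0.536, 0.001, -0.001]
ft_force: [0.0, -1.1, -1.2]
gripper_width: 0.0326
```

```bash
python3 dial.py; python3 gp.py
```

```text
(np.float64(53.73669213653096), np.float64(2.9853717853628314), array([9.8655275, 7.237228 ]), np.float64(284.0))
t 13.65 tcp [ 0.5771 -0.2999  0.0097] psi 64.67 tilt 0.14 F [-1.  -1.4 -0.6] M [-0.22  0.34  0.26] w 0.0327 q7 0.3
gauge xy mm [1.05 0.08]
F gauge [-0.8 -1.5 -0.6]
1mm gx -> [0.0076 0.0238 0.    ] 1mm gy -> [ 0.0238 -0.0076  0.0001]
```

carry_out:
  commands:
    - [[0,0,0,0,0,-0.8,1],[0,0,0,0,0,-1.6,1],[0,0,0,0,0,-1.6,1]]

```text
time: 13.95
tcp_pos: [0.5772, -0.2999, 0.0097]
orientation: [0.781, 0.625, 0.001, -0.001]
ft_force: [0.2, -1.1, -1.3]
gripper_width: 0.0331
```

```bash
python3 dial.py; python3 gp.py
```

```text
(np.float64(53.66004146030448), np.float64(2.98111341446136), array([9.73000279, 7.15785035]), np.float64(256.0))
t 14.0 tcp [ 0.5772 -0.2999  0.0097] psi 77.13 tilt 0.14 F [-1.   0.1 -0.5] M [-0.25  0.41  0.2 ] w 0.0328 q7 0.49
gauge xy mm [1.13 0.01]
F gauge [-1.  -0.  -0.5]
1mm gx -> [0.0023 0.0249 0.    ] 1mm gy -> [ 0.0249 -0.0023  0.0001]
```

carry_out:
  commands:
    - [[0,0,0,0,0,-0.8,1],[0,0,0,0,0,-1.6,1],[0,0,0,0,0,-1.6,1]]

```text
time: 14.3
tcp_pos: [0.5773, -0.3, 0.0098]
orientation: [0.709, 0.705, 0.001, -0.0]
ft_force: [0.6, -0.9, -1.5]
gripper_width: 0.0328
```

```bash
python3 dial.py; python3 gp.py
```

```text
(np.float64(53.6156925069205), np.float64(2.9786495837178055), array([9.69136942, 7.14099748]), np.float64(257.0))
t 14.35 tcp [ 0.5773 -0.2999  0.0097] psi 89.58 tilt 0.15 F [-1.2 -1.  -0.7] M [-0.22  0.26  0.29] w 0.0327 q7 0.68
gauge xy mm [1.19 0.01]
F gauge [-1.  -1.2 -0.7]
1mm gx -> [-0.0032  0.0248  0.    ] 1mm gy -> [0.0248 0.0032 0.0001]
```

carry_out:
  commands:
    - [[0,0,0,0,0,-0.8,1],[0,0,0,0,0,-1.6,1],[0,0,0,0,0,-1.6,1]]

```text
time: 14.65
tcp_pos: [0.5774, -0.3, 0.0098]
orientation: [0.628, 0.778, 0.001, -0.0]
ft_force: [-1.6, -0.3, -0.4]
gripper_width: 0.0331
```

```bash
python3 dial.py; python3 gp.py
```

```text
(np.float64(53.55735514137488), np.float64(2.975408618965271), array([9.46682558, 6.99042779]), np.float64(254.5))
t 14.7 tcp [ 0.5773 -0.3     0.0097] psi 102.01 tilt 0.16 F [-1.1 -0.1 -0.8] M [-0.27  0.2   0.22] w 0.0327 q7 0.88
gauge xy mm [ 1.27 -0.  ]
F gauge [-1.1 -0.3 -0.8]
1mm gx -> [-0.0084  0.0235  0.    ] 1mm gy -> [0.0235 0.0084 0.0001]
```

carry_out:
  commands:
    - [[0,0,0,0,0,-0.8,1],[0,0,0,0,0,-1.6,1],[0,0,0,0,0,-1.6,1]]

```text
time: 15.0
tcp_pos: [0.5774, -0.2999, 0.0097]
orientation: [0.54, 0.842, 0.001, -0.0]
ft_force: [-0.1, -0.8, -1.3]
gripper_width: 0.033
```

```bash
python3 dial.py; python3 gp.py
```

```text
(np.float64(53.792209164416526), np.float64(2.988456064689807), array([9.83213524, 7.19808846]), np.float64(252.0))
t 15.05 tcp [ 0.5774 -0.3     0.0098] psi 114.45 tilt 0.17 F [ 0.2 -0.7 -0.5] M [-0.26  0.28  0.23] w 0.033 q7 1.07
gauge xy mm [1.37 0.01]
F gauge [ 0.3 -0.7 -0.5]
1mm gx -> [-0.0133  0.0212  0.    ] 1mm gy -> [0.0212 0.0133 0.0001]
```

carry_out:
  commands:
    - [[0,0,0,0,0,-0.8,1],[0,0,0,0,0,-1.6,1],[0,0,0,0,0,-1.6,1]]

```text
time: 15.35
tcp_pos: [0.5775, -0.3, 0.0098]
orientation: [0.446, 0.895, 0.002, 0.0]
ft_force: [-0.1, -0.8, -1.9]
gripper_width: 0.033
```

```bash
python3 dial.py; python3 gp.py
```

```text
(np.float64(53.79796231110605), np.float64(2.988775683950336), array([9.45256488, 6.91874794]), np.float64(247.0))
t 15.4 tcp [ 0.5775 -0.2999  0.0098] psi 126.88 tilt 0.18 F [-0.6 -0.1 -0.3] M [-0.31  0.18  0.3 ] w 0.033 q7 1.27
gauge xy mm [1.47 0.04]
F gauge [-0.6 -0.2 -0.3]
1mm gx -> [-0.0175  0.0178  0.    ] 1mm gy -> [0.0178 0.0175 0.0001]
```

carry_out:
  commands:
    - [[0,0,0,0,0,-0.8,1],[0,0,0,0,0,-1.6,1],[0,0,0,0,0,-1.6,1]]

```text
time: 15.7
tcp_pos: [0.5771, -0.2998, 0.0098]
orientation: [0.346, 0.938, 0.002, -0.0]
ft_force: [-2.8, 0.7, 0.2]
gripper_width: 0.0325
```

```bash
python3 dial.py; python3 gp.py; python3 look.py side pics/s17.png 270 220 130 140 4.2
```

```text
(np.float64(90.56426249257976), np.float64(5.031347916254431), array([11.3935144 , -0.11220967]), np.float64(257.5))
t 15.75 tcp [ 0.5773 -0.2998  0.0098] psi 139.3 tilt 0.19 F [-2.7  0.9  2.3] M [-0.08  0.76  0.12] w 0.0326 q7 1.46
gauge xy mm [1.18 0.1 ]
F gauge [-2.8  0.5  2.3]
1mm gx -> [-0.021   0.0136  0.    ] 1mm gy -> [0.0136 0.021  0.0001]
```

View pics/s17.png

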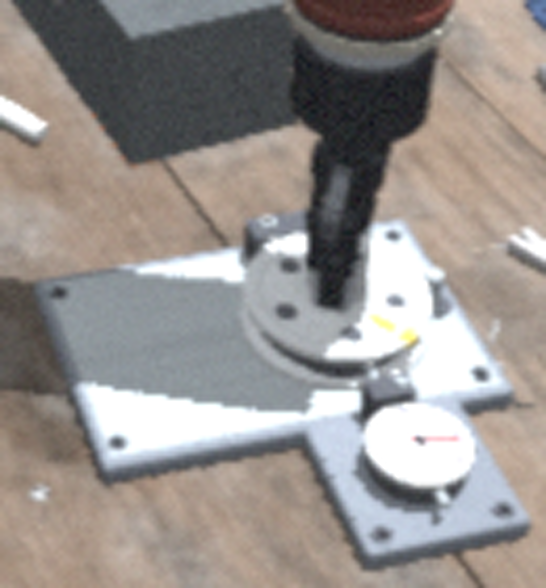

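Needle has swung to about 90° at psi 139: bruise flank found. Finer steps.

carry_out:
  commands:
    - [[0,0,0,0,0,-0.5,1],[0,0,0,0,0,-0.5,1]]

```text
time: 16.0
tcp_pos: [0.5771, -0.2998, 0.0098]
orientation: [0.316, 0.949, 0.002, -0.0]
ft_force: [-2.1, 1.3, 1.7]
gripper_width: 0.0326
```

```bash
python3 dial.py; python3 gp.py
```

```text
(np.float64(97.35720679893039), np.float64(5.408733711051688), array([ 8.41426245, -1.08643204]), np.float64(293.5))
t 16.05 tcp [ 0.5772 -0.2998  0.0098] psi 143.06 tilt 0.18 F [-3.3  1.2  2.1] M [-0.1   0.82  0.19] w 0.0328 q7 1.52
gauge xy mm [1.11 0.12]
F gauge [-3.5  0.8  2.1]
1mm gx -> [-0.0218  0.0122  0.    ] 1mm gy -> [0.0122 0.0218 0.0001]
```

carry_out:
  commands:
    - [[0,0,0,0,0,-0.5,1],[0,0,0,0,0,-0.5,1]]

```text
time: 16.25
tcp_pos: [0.5774, -0.2998, 0.0098]
orientation: [0.285, 0.959, 0.002, 0.0]
ft_force: [-1.1, 0.0, 0.6]
gripper_width: 0.033
```

```bash
python3 dial.py; python3 gp.py
```

```text
(np.float64(109.84471831851229), np.float64(6.102484351028461), array([11.18310826, -4.03602901]), np.float64(264.5))
t 16.3 tcp [ 0.5774 -0.2998  0.0098] psi 146.87 tilt 0.18 F [-2.2  0.8  1.1] M [-0.22  0.49  0.28] w 0.0324 q7 1.58
gauge xy mm [1.34 0.15]
F gauge [-2.3  0.5  1.1]
1mm gx -> [-0.0226  0.0107  0.    ] 1mm gy -> [0.0107 0.0226 0.0001]
```

carry_out:
  commands:
    - [[0,0,0,0,0,-0.5,1],[0,0,0,0,0,-0.5,1]]

```text
time: 16.5
tcp_pos: [0.5777, -0.2999, 0.0098]
orientation: [0.252, 0.968, 0.001, 0.001]
ft_force: [-1.8, 0.3, 0.8]
gripper_width: 0.0327
```

```bash
python3 dial.py; python3 gp.py
```

```text
(np.float64(113.28858734312755), np.float64(6.29381040795153), array([ 9.47470228, -4.07821436]), np.float64(261.0))
t 16.55 tcp [ 0.5777 -0.2999  0.0098] psi 150.7 tilt 0.18 F [-1.4  0.8  0.7] M [-0.21  0.34  0.4 ] w 0.0329 q7 1.64
gauge xy mm [1.61 0.14]
F gauge [-1.5  0.6  0.7]
1mm gx -> [-0.0232  0.0092  0.    ] 1mm gy -> [0.0092 0.0232 0.0001]
```

carry_out:
  commands:
    - [[0,0,0,0,0,-0.5,1],[0,0,0,0,0,-0.5,1]]

```text
time: 16.75
tcp_pos: [0.5778, -0.2998, 0.0098]
orientation: [0.22, 0.976, 0.001, 0.001]
ft_force: [-2.7, 1.1, 1.0]
gripper_width: 0.0328
```

```bash
python3 dial.py; python3 gp.py
```

```text
(np.float64(114.61730085587139), np.float64(6.367627825326188), array([ 8.51102235, -3.89975936]), np.float64(269.5))
t 16.8 tcp [ 0.5778 -0.2998  0.0098] psi 154.53 tilt 0.18 F [-0.8  0.4  1.8] M [-0.23  0.46  0.43] w 0.0331 q7 1.7
gauge xy mm [1.67 0.18]
F gauge [-0.8  0.3  1.8]
1mm gx -> [-0.0238  0.0076  0.    ] 1mm gy -> [0.0076 0.0238 0.0001]
```

carry_out:
  commands:
    - [[0,0,0,0,0,-0.5,1],[0,0,0,0,0,-0.5,1]]

```text
time: 17.0
tcp_pos: [0.5778, -0.2998, 0.0097]
orientation: [0.187, 0.982, 0.001, 0.001]
ft_force: [-2.1, 0.4, 1.2]
gripper_width: 0.0326
```

```bash
python3 dial.py; python3 gp.py
```

```text
(np.float64(113.9665948885228), np.float64(6.331477493806823), array([ 8.58279376, -3.81531158]), np.float64(263.0))
t 17.05 tcp [ 0.5778 -0.2998  0.0097] psi 158.36 tilt 0.18 F [-2.   1.3  1.5] M [-0.15  0.46  0.44] w 0.0328 q7 1.76
gauge xy mm [1.69 0.2 ]
F gauge [-2.1  1.   1.5]
1mm gx -> [-0.0243  0.006   0.    ] 1mm gy -> [0.006  0.0243 0.0001]
```

carry_out:
  commands:
    - [[0,0,0,0,0,-0.5,1],[0,0,0,0,0,-0.5,1]]

```text
time: 17.25
tcp_pos: [0.5778, -0.2998, 0.0098]
orientation: [0.154, 0.988, 0.001, 0.001]
ft_force: [-2.4, 1.1, 1.2]
gripper_width: 0.0329
```

```bash
python3 dial.py; python3 gp.py
```

```text
(np.float64(111.88464012118314), np.float64(6.21581334006573), array([10.40424112, -4.17923855]), np.float64(269.5))
t 17.3 tcp [ 0.5778 -0.2998  0.0097] psi 162.2 tilt 0.17 F [-2.2  0.1  1.6] M [-0.13  0.42  0.49] w 0.0327 q7 1.82
gauge xy mm [1.7 0.2]
F gauge [-2.2 -0.2  1.6]
1mm gx -> [-0.0246  0.0044  0.    ] 1mm gy -> [0.0044 0.0246 0.0001]
```

carry_out:
  commands:
    - [[0,0,0,0,0,-0.5,1],[0,0,0,0,0,-0.5,1]]

```text
time: 17.5
tcp_pos: [0.5779, -0.2998, 0.0098]
orientation: [0.121, 0.993, 0.001, 0.001]
ft_force: [-1.3, 0.2, 1.2]
gripper_width: 0.0329
```

```bash
python3 dial.py; python3 gp.py
```

```text
(np.float64(105.94135860969543), np.float64(5.885631033871968), array([11.17767882, -3.19277062]), np.float64(244.5))
t 17.55 tcp [ 0.5778 -0.2998  0.0098] psi 166.04 tilt 0.18 F [-1.7  0.4  1.3] M [-0.14  0.43  0.53] w 0.0327 q7 1.88
gauge xy mm [1.75 0.24]
F gauge [-1.8  0.1  1.3]
1mm gx -> [-0.0248  0.0027  0.    ] 1mm gy -> [0.0027 0.0248 0.0001]
```

carry_out:
  commands:
    - [[0,0,0,0,0,-0.5,1],[0,0,0,0,0,-0.5,1]]

```text
time: 17.75
tcp_pos: [0.5779, -0.2998, 0.0098]
orientation: [0.088, 0.996, 0.001, 0.001]
ft_force: [-2.3, 0.1, 1.6]
gripper_width: 0.0329
```

```bash
python3 dial.py; python3 gp.py
```

```text
(np.float64(94.984789741668), np.float64(5.276932763426), array([11.84307085, -1.03296648]), np.float64(377.0))
t 17.8 tcp [ 0.5779 -0.2997  0.0098] psi 169.88 tilt 0.18 F [-1.4  1.1  1.6] M [-0.18  0.39  0.48] w 0.0327 q7 1.94
gauge xy mm [1.81 0.29]
F gauge [-1.5  0.9  1.6]
1mm gx -> [-0.025   0.0011  0.    ] 1mm gy -> [0.0011 0.025  0.0001]
```

carry_out:
  commands:
    - [[0,0,0,0,0,0.6,1],[0,0,0,0,0,1.2,1],[0,0,0,0,0,1.8,1],[0,0,0,0,0,1.8,1]]

```text
time: 18.2
tcp_pos: [0.5777, -0.2998, 0.0097]
orientation: [0.215, 0.977, 0.001, 0.0]
ft_force: [-2.6, 1.2, 1.2]
gripper_width: 0.0328
```

```bash
python3 dial.py; python3 gp.py; python3 look.py side pics/s18.png 270 220 130 140 4.2
```

```text
(np.float64(114.32682556217574), np.float64(6.351490309009764), array([ 8.28012153, -3.74328625]), np.float64(265.5))
t 18.25 tcp [ 0.5777 -0.2998  0.0097] psi 155.4 tilt 0.16 F [-2.1  1.3  2. ] M [-0.19  0.6  -0.39] w 0.0329 q7 1.71
gauge xy mm [1.65 0.2 ]
F gauge [-2.2  1.   2. ]
1mm gx -> [-0.0239  0.0073  0.    ] 1mm gy -> [0.0073 0.0239 0.0001]
```

View pics/s18.png

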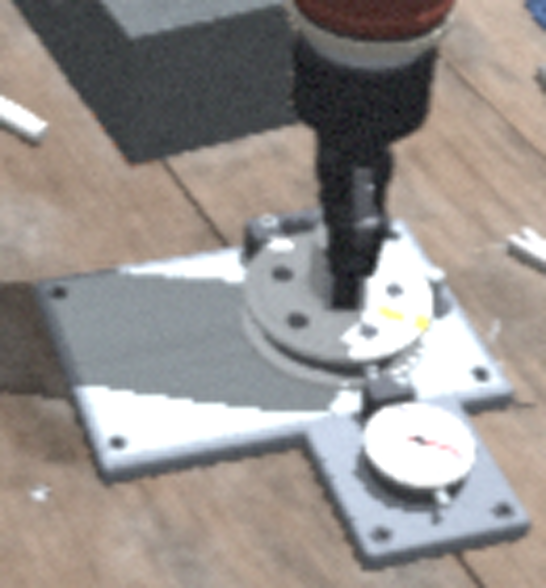

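carry_out:
  commands:
    - [[0,0,0,0,0,0,1],[0,0,0,0,0,0,1]]
  grip_force: 20

```text
time: 18.5
tcp_pos: [0.5778, -0.2998, 0.0097]
orientation: [0.212, 0.977, 0.001, 0.001]
ft_force: [-1.6, 0.4, 1.8]
gripper_width: 0.0326
```

carry_out:
  commands:
    - [[0,0,0,0,0,0,0],[0,0,0,0,0,0,-0.5],[0,0,0,0,0,0,-1],[0,0,0,0,0,0,-1],[0,0,0,0,0,0,-1]]

```text
time: 19.0
tcp_pos: [0.5779, -0.2998, 0.0098]
orientation: [0.212, 0.977, 0.001, 0.001]
ft_force: [-0.3, -0.8, -0.0]
gripper_width: 0.0853
```

```bash
python3 dial.py; python3 gp.py; python3 look.py side pics/s19.png 270 220 130 140 4.2
```

```text
(np.float64(114.63547256278663), np.float64(6.368637364599257), array([ 8.43168786, -3.86664428]), np.float64(273.0))
t 19.05 tcp [ 0.5779 -0.2998  0.0098] psi 155.49 tilt 0.18 F [-0.3  0.6 -0. ] M [-0.01  0.01  0.01] w 0.0857 q7 1.72
gauge xy mm [1.77 0.21]
F gauge [-0.4  0.6 -0. ]
1mm gx -> [-0.0239  0.0072  0.    ] 1mm gy -> [0.0072 0.0239 0.0001]
```

View pics/s19.png

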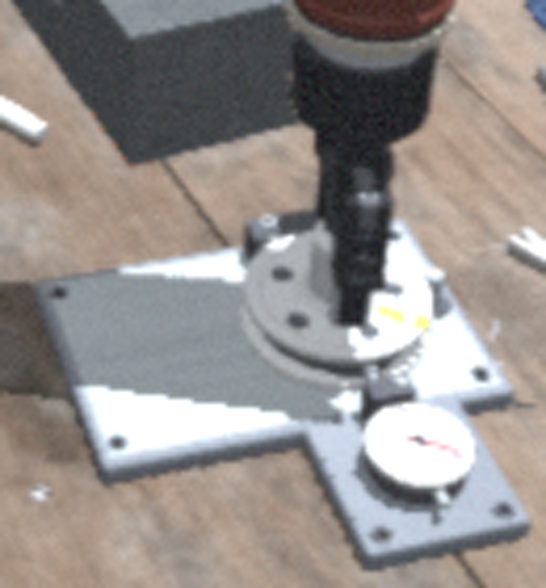

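carry_out:
  commands:
    - [[0,0,-0.4,0,0,0,-1],[0,0,-1,0,0,0,-1],[0,0,-2,0,0,0,-1],[0,0,-3,0,0,0,-1],[0,0,-4,0,0,0,-1]]

```text
time: 19.6
tcp_pos: [0.5773, -0.3004, 0.1727]
orientation: [0.212, 0.977, 0.001, 0.001]
ft_force: [1.3, 0.1, -0.5]
gripper_width: 0.0853
```

```bash
python3 gp.py; python3 look.py side pics/s20.png 270 220 130 140 4.2;python3 dial.py; python3 - <<'E'
from h import *
# overlay expected pulley circles at the seat
from m import tf
g=np.load("g.npy");im=env.read_camera("side")[:,:,::-1].copy()
for r,z in((.054,.040),(.017,.082)):
    t=np.linspace(0,2*np.pi,60)
    pts=np.array([proj("side",p) for p in tf(g,np.stack([r*np.cos(t),r*np.sin(t),0*t+z],1))])
    im2=im if r==.054 else im2
    if r==.054:
        im2=cv2.resize(im[220:360,270:400],None,fx=4.2,fy=4.2,interpolation=cv2.INTER_CUBIC)
    q=((pts-[270,220]+.5)*4.2-.5).round().astype(np.int32)
    cv2.polylines(im2,[q],True,(0,255,0),1)
cv2.imwrite("pics/s21.png",im2)
E
```

```text
t 19.6 tcp [ 0.5773 -0.3004  0.1727] psi 155.47 tilt 0.2 F [ 1.3  0.1 -0.5] M [-0.   -0.04 -0.02] w 0.0853 q7 1.67
gauge xy mm [ 1.31 -0.42]
F gauge [ 1.3  0.3 -0.5]
1mm gx -> [-0.0239  0.0072  0.0001] 1mm gy -> [0.0072 0.0239 0.0001]
(np.float64(113.97573219597487), np.float64(6.331985121998604), array([ 8.43575902, -3.75156145]), np.float64(255.5))
```

View pics/s21.png

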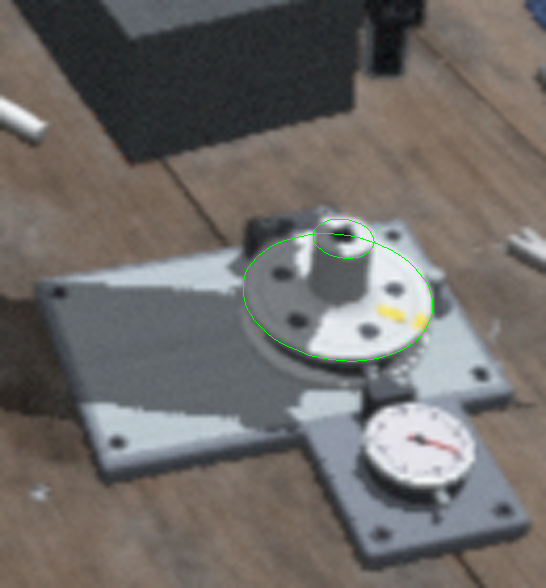

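carry_out:
  commands:
    - [[0,0,0,0,0,0,-1],[0,0,0,0,0,0,-1],[0,0,0,0,0,0,-1]]

```text
time: 20.05
tcp_pos: [0.5787, -0.3012, 0.1736]
orientation: [0.212, 0.977, 0.001, 0.003]
ft_force: [0.7, -0.5, 0.0]
gripper_width: 0.0853
```

```bash
python3 dial.py; python3 -c "
from plant import env
print(env.close_job())"
```

```text
(np.float64(114.52563219857271), np.float64(6.362535122142928), array([ 8.57748495, -3.91362027]), np.float64(258.5))
the job is handed in; nothing more can be done
None
```

The pulley is on the gauge plate against the anvil and back stop, with its high spot at the plunger tip. I handed the job in at about 20 s. No verdict came back.

**What I did:** I lifted the pulley by its hub and carried it over the toolbox. I set it on the loading end, slid it in to the stop and anvil, and turned it about 160° while reading the dial from the side camera. The wrist forces I read between moves stayed at or below about 10 N, and the plunger was pushed in only about half its 14 mm travel.

**Finding the high spot:** The needle stood steady at about 54° until the bruise came round. It then rose to about 114.5°, fell again on the far side, and I turned back to the middle of that rise.

**Last checks:**
- **Dial:** It still read 114–114.6° after I opened the gripper, after I raised it clear, and just before handing in.
- **Position:** The pulley outline drawn at the estimated seat matches the picture, and the gripper touches nothing.

**What disagreed or was not checked:**
- **Tool height:** The true height was about 35 mm above the reported one. My first grasp closed above the hub and pressed on its top with about 5 N. I corrected for the difference after that.
- **Dial scale:** The readings come out about 0.5 mm low against the stated values: 2.9–3.0 mm away from the bruise where 3.4–3.5 was expected, and 6.35 mm on the crest where about 7 was expected. The rise is 3.4 mm where about 3.7 was expected. I put this down to camera resolution and relied on where the rise was centred. By this reading the tip is about 47.8 mm from the axis, close to the 47.5 mm limit.
- **Bystanders:** I did not re-measure the file, block, marker and tape at the end. No move was planned near them.

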